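Unload the dosing shuttle into the drawer and set it to its mark

ROBOT

A 7-joint arm with a two-finger parallel gripper is mounted at the origin on the work surface; the furniture and walls round the work are solid. World frame = base frame: x ahead of the robot, y to its left, z up, the work surface at z = 0. Lengths are in m, angles in rad, forces in N, time in s.
With the tool pointing down it reaches from about 0.4 to 0.9 m from the base axis. Payload 5.6 kg.
Tool frame: the origin (TCP) lies at the very end of the fingers, on their centre line; the grasp point (between the pads) lies 19 mm behind it (arm.tcp_to_grasp is the distance from the TCP to the grasp point, in m); z points along the fingers, y is the line along which they close (so a half turn about z gives the same grasp; the last joint's range is limited). The gripper opens to 92 mm and grips with 3 to 60 N. Pads are 20 mm wide; open, the fingers measure 128 mm over their backs; the gripper's body (75 mm by 189 mm) begins 69 mm behind the grasp point.
Start: joints at [1.251, 0.468, -0.012, 1.603, 0.006, 1.071, -0.056], TCP at [0.178, -0.625, 0.187] pointing down, gripper open.
Joint ranges: [-2.53, 2.53], [-0.31, 2.02], [-1.57, 1.55], [0.28, 2.44], [-1.29, 4.43], [0.15, 1.84], [-2.92, 2.92]. Speed limits (rad/s): [2.57, 2.57, 3.14, 3.14, 3.14, 3.14, 3.14].

INTERFACE

Orientations are given as a unit quaternion [w, x, y, z].
In Python, from workcell import arm, optics gives the robot as it stands.
- The arm moves only by the tool send_rows, never from a script. Its argument "targets" is a list of rows, each an object of numbers: "tx", "ty", "tz": the shift along the tool's x, y, z normalised to -1 to 1, where 1 is 0.3 m; "ax", "ay", "az": the turn, a rotation vector about the tool's x, y, z normalised to -1 to 1, where 1 is pi rad. A call has 1 to 10 rows; each row is the pose to reach, as a shift and turn from the pose commanded when the call began, along the tool's axes at that moment, turning the shorter way round; what a row does not reach only later rows make up. A row lasts 1/12 s, in which the tool goes at most 41.7 mm and 7.16 degrees, less where a joint would pass 70% of its speed; a pose out of reach is approached as far as the arm can. A call with a number of a shift or a turn outside -1 to 1 is refused whole. A call with a gripper value outside its range is refused whole. "claw" is the opening in per cent of the stroke, from 0 (shut) to 100 (fully open), set as the call begins (left out, the last holds). The fingers move at their own pace and stop on an object; "force" is the grip in N (left out, the last holds). Time passes only in rows, so rows that repeat a pose let the fingers close. It gives the time, the measured TCP pose, the force, the opening and the grip force at its end, in the units of the state.
- arm.sense(): the state, without advancing time (a new reading comes with each control period).
- optics.snapshot(name): name is "scene" or "top" or "wrist"; returns (picture, depth): 420x560x3 uint8, blue, green, red; 420x560 float32, m along the optical axis (not along the pixel's ray), 0 where there is no reading.
- optics.camera_params(name): a dict with "fx", "fy", "cx", "cy" (pixels), "pose" (4x4, takes a point from camera to world coordinates). Camera axes: x right, y down, z forward; pixel columns grow to the right and rows downward; lengths in m; the calibration is good to about 2 mm. A picture is of the moment at which its call begins: read the wrist's pose just before it. camera_params takes no time and is no camera call; for the wrist camera it gives the pose at the moment of the call.
- arm.sign_off(): hands the job in; it is judged then, once.
The state is a dict: "t": time; "joint_positions": joint angles; "dq": joint speeds; "tau": joint torques, N m; "ee_pos": TCP position; "tool_rot": TCP orientation; "wrist_force": force on the tool from outside, world axes, zero at the start; "moment": the same for the moment, N m; "grip_width": finger opening in m; "grip_force": force on a finger pad.
Only numpy, scipy, OpenCV 4.12 (cv2) and the standard library are available. Lean on these libraries where they do the work, as an engineer would, in place of code of your own. Each camera call takes 0.05 s, during which the arm holds its last target. There are 200 camera calls.

TASK

The wound filter bobbins on the shuttle's four spindles are finished: pull the cabinet's drawer open, slide every bobbin up off its spindle and lay it in the drawer on the drawer floor, side by side, then push the drawer fully shut. Get the shuttle ready for the next batch too: slide its carriage until the black dot sits right under the tip of the dosing needle. Do not knock the needle stand, and leave the other things on the bench where they are.

Things in the scene. Friction and masses are not known exactly. Their poses are not given: they have to be found in the camera images.
- drawer (a joint): how far the cabinet's one drawer is pulled out (m): 0 is fully shut, 0.155 is the stop; it starts 0 to 0.02. About 2 N of drag; it stays where it is left.
- cabinet: the low white cabinet, fixed: 184 deep (x) x 250 wide (y) x 95 high; origin at the middle of its underside. Its front is on its own -x side and the drawer slides out along its own -x; the top sheet is 8 thick. Behind and beside it, along the bench's right edge (about y -0.68), fixed bottles 210 high and a box of tips 86 high stand.
- drawer_handle (a point): centre of the drawer's handle: a level round steel bar 10 thick, 110 long, parallel to the cabinet's y, its centre 40 mm in front of the drawer's front face, 27 mm below the cabinet's top (68 above the table). 8 mm stays 50 mm either side of this point carry it. Moves with the drawer; axes as the cabinet's.
- drawer_floor (a point): centre of the drawer's inner floor, 14 mm above the table, moving with the drawer; axes as the cabinet's. Inside: x from -80 (front panel) to +75 (back wall), y +-108; side and back walls 35 high, front panel 70 above this floor; 73 clear under the cabinet's top. At 0.155 the whole inside is in front of the cabinet.
- shuttle: fixed aluminium base of the dosing shuttle with two steel rails, 155 (x) x 410 (y) x 10 high; origin at the middle of its underside. The carriage slides along its y. In front of it, nearer the robot, stand a fixed beaker 92 high and a flat dish lid.
- carriage (a joint): travel of the grey carriage along the shuttle's +y (m), 0 to 0.100, starting at 0; about 4 N of drag, stays where left. Its plate is 152 (x) x 290 (y), top face 34 mm above the table. Four upright steel spindles, 16 dia and 54 high, stand on it 50 mm either side of its centre line (x) and 75 and 175 mm from the mark (in -y).
- carriage_knob (a point): middle of the black grip of the upright knob on the carriage: 22 dia, grip 15 above and below this point, which is 33 above the plate; on the carriage's centre line at its -y end, 247 mm from the mark. It is fixed to the carriage and moves it. Axes as the shuttle's.
- mark (a point): the marked spot on the carriage's top face: a black dot 10 mm across with a thin cross, on the centre line at the carriage's +y end; axes as the shuttle's.
- needle_tip (a point): tip of the thin steel dosing needle, fixed, pointing down, 14 mm above the carriage's top face and over the path of the mark, 25 to 85 mm ahead (shuttle +y) of the mark at the start. Its grey head (26 dia) is 57 to 132 above the tip; a 22 wide arm, underside 97 above the tip, runs along the shuttle's +x to a column 105 mm away.
- needle: the whole needle stand (foot, column, arm, head, needle), fixed; origin straight below the tip at table height; axes as the shuttle's.
- bobbin_1_center (a point): centre of a wound filter bobbin (all alike, one may be absent): octagonal white flanges 60 across flats, 65 over corners, 44 high, bore 26, brown winding, 0.09-0.15 kg; z is the bore axis, x and every 45 deg from it point at flats. It starts standing on the carriage over a spindle whose tip is 10 mm above its top: lift it 56 mm or more. x is within 23 deg of the shuttle's x.
- bobbin_2_center (a point): centre of a wound filter bobbin (all alike, one may be absent): octagonal white flanges 60 across flats, 65 over corners, 44 high, bore 26, brown winding, 0.09-0.15 kg; z is the bore axis, x and every 45 deg from it point at flats. It starts standing on the carriage over a spindle whose tip is 10 mm above its top: lift it 56 mm or more. x is within 23 deg of the shuttle's x.
- bobbin_3_center (a point): centre of a wound filter bobbin (all alike, one may be absent): octagonal white flanges 60 across flats, 65 over corners, 44 high, bore 26, brown winding, 0.09-0.15 kg; z is the bore axis, x and every 45 deg from it point at flats. It starts standing on the carriage over a spindle whose tip is 10 mm above its top: lift it 56 mm or more. x is within 23 deg of the shuttle's x.
- bobbin_4_center (a point): centre of a wound filter bobbin (all alike, one may be absent): octagonal white flanges 60 across flats, 65 over corners, 44 high, bore 26, brown winding, 0.09-0.15 kg; z is the bore axis, x and every 45 deg from it point at flats. It starts standing on the carriage over a spindle whose tip is 10 mm above its top: lift it 56 mm or more. x is within 23 deg of the shuttle's x.
- wash_bottle: bystander, to be left alone: white squeeze wash bottle with a bent blue spout, 68x97x201; origin at the centre of its underside.
- marker: bystander, to be left alone: black-capped marker pen lying down, 129 long, 12 thick; origin at the centre of its underside.
- timer: bystander, to be left alone: small white bench timer, 59x65x22; origin at the centre of its underside.
There are look-alikes about, which are no part of the job. What is shaped like the part that bears bobbin_2_center but green or purple is not meant.

How it is judged:
On the way, in this order (a step that is already met when the one before it is completed fails the run):
1. the drawer is pulled well open, at least 90 mm (value of joint drawer above 0.09 m), for 0.2 s.
2. every bobbin is off its spindle and rests on the floor of the open drawer (x of bobbin_1_center in the frame of drawer_floor between -0.07 and 0.07 m and y of bobbin_1_center in the frame of drawer_floor between -0.1 and 0.1 m and z of bobbin_1_center in the frame of drawer_floor between 0.01 and 0.04 m and x of bobbin_2_center in the frame of drawer_floor between -0.07 and 0.07 m and y of bobbin_2_center in the frame of drawer_floor between -0.1 and 0.1 m and z of bobbin_2_center in the frame of drawer_floor between 0.01 and 0.04 m and x of bobbin_3_center in the frame of drawer_floor between -0.07 and 0.07 m and y of bobbin_3_center in the frame of drawer_floor between -0.1 and 0.1 m and z of bobbin_3_center in the frame of drawer_floor between 0.01 and 0.04 m and x of bobbin_4_center in the frame of drawer_floor between -0.07 and 0.07 m and y of bobbin_4_center in the frame of drawer_floor between -0.1 and 0.1 m and z of bobbin_4_center in the frame of drawer_floor between 0.01 and 0.04 m and value of joint drawer above 0.05 m), for 0.3 s.
3. the drawer is pushed shut, to within 6 mm (value of joint drawer below 0.006 m), for 0.2 s.
At the end, for the whole second after the job is handed in: Every bobbin present rests on the floor of the drawer (its centre 10 to 40 mm above the floor and inside the drawer's walls, standing or lying, not stacked), the drawer is shut to within 6 mm, the centre of the mark is within 5 mm of straight below the needle tip, and nothing moves (x of bobbin_1_center in the frame of drawer_floor between -0.07 and 0.07 m and y of bobbin_1_center in the frame of drawer_floor between -0.1 and 0.1 m and z of bobbin_1_center in the frame of drawer_floor between 0.01 and 0.04 m and x of bobbin_2_center in the frame of drawer_floor between -0.07 and 0.07 m and y of bobbin_2_center in the frame of drawer_floor between -0.1 and 0.1 m and z of bobbin_2_center in the frame of drawer_floor between 0.01 and 0.04 m and x of bobbin_3_center in the frame of drawer_floor between -0.07 and 0.07 m and y of bobbin_3_center in the frame of drawer_floor between -0.1 and 0.1 m and z of bobbin_3_center in the frame of drawer_floor between 0.01 and 0.04 m and x of bobbin_4_center in the frame of drawer_floor between -0.07 and 0.07 m and y of bobbin_4_center in the frame of drawer_floor between -0.1 and 0.1 m and z of bobbin_4_center in the frame of drawer_floor between 0.01 and 0.04 m and value of joint drawer below 0.006 m and horizontal distance between mark and needle_tip below 0.005 m and velocity of joint each of drawer, carriage below 0.01 m/s); the robot touches nothing.
It fails at once if the needle stand is knocked (over 12 N) (contact force between needle and anything else above 12 N).
It fails at once if one of the bystanders is moved by more than 30 mm (distance of any of wash_bottle, marker, timer from where it was at the start of the episode above 0.03 m).
Of bobbin_1, bobbin_2, bobbin_3, bobbin_4 only 3 to 4 are there at a start; the rules pass over those that are not, and their reading is None.
At some moment in a run one of bobbin_1, bobbin_2, bobbin_3, bobbin_4 may be knocked a few centimetres aside while the robot is not near it.
Once in a run the grip may slacken for a moment while it holds something.
It also fails if it takes over 210 s, if anything falls off the work surface, if the arm or the gripper's body presses on something with over 40 N, if the wrist force passes 120 N, or if a joint passes its speed limit or range.

## Working session

There is one attempt and no reset: what is moved stays moved. The work goes in short steps, Python scripts to look and compute and a tool call to move; the robot and the scene stay as the last step left them, time stands still between calls to the robot, and variables do not carry over. Pictures are saved under pics/ and viewed, at most 14 in all, crops included, and the job is handed in when it is done.

Besides the shell and the picture viewer there is one more tool, called after "Emit:" by a JSON object that holds its "name" and its "arguments". send_rows: Moves the arm, as the interface text tells. Its arguments: {"type":"object","properties":{"targets":{"type":"array"},"claw":{"type":"number"},"force":{"type":"number"}},"required":["targets"]}

```bash
ls; mkdir -p pics; cat > h.py <<'E'
import numpy as np, cv2
from workcell import arm, optics
def snap(n):
    P=optics.camera_params(n); im,d=optics.snapshot(n); return im,d,P
def pts(d,P):
    v,u=np.mgrid[:d.shape[0],:d.shape[1]]
    c=np.stack([(u-P['cx'])/P['fx']*d,(v-P['cy'])/P['fy']*d,d],-1)
    T=np.array(P['pose']); return c@T[:3,:3].T+T[:3,3]
def ray(P,u,v,z):
    T=np.array(P['pose']); r=T[:3,:3]@np.array([(u-P['cx'])/P['fx'],(v-P['cy'])/P['fy'],1]); o=T[:3,3]
    return o+r*(z-o[2])/r[2]
E
python3 - <<'E'
from h import *
s=arm.sense(); print({k:np.round(v,3) for k,v in s.items()})
for n in('scene','top'):
    im,d,P=snap(n); cv2.imwrite(f'pics/{n}0.png',im); np.savez(f'{n}0.npz',im=im,d=d,**P)
    print(n,np.round(np.array(P['pose']),3),P['fx'])
E
```

```text
pics
{'t': np.float64(0.0), 'joint_positions': array([ 1.251,  0.468, -0.012,  1.604,  0.006,  1.071, -0.056]), 'dq': array([-0.001, -0.   , -0.   ,  0.   ,  0.   , -0.001,  0.001]), 'tau': array([-1.0000e-03, -5.2057e+01, -1.3000e-02, -2.4375e+01, -5.7000e-02,
        1.7000e-02,  0.0000e+00]), 'ee_pos': array([ 0.177, -0.625,  0.187]), 'tool_rot': array([-0.001,  0.99 ,  0.138, -0.   ]), 'wrist_force': array([ 0.277,  0.522, -0.38 ]), 'moment': array([-0.001, -0.014, -0.026]), 'grip_force': np.float64(0.0), 'grip_width': np.float64(0.092)}
scene [[-0.095 -0.487  0.868 -0.967]
 [-0.995  0.053 -0.08   0.021]
 [-0.007 -0.872 -0.49   0.89 ]
 [ 0.     0.     0.     1.   ]] 536.1148038120836
top [[-0.007 -0.988  0.151  0.239]
 [-1.     0.008  0.007 -0.099]
 [-0.008 -0.151 -0.988  1.292]
 [ 0.     0.     0.     1.   ]] 411.6037814262973
```

View pics/scene0.png

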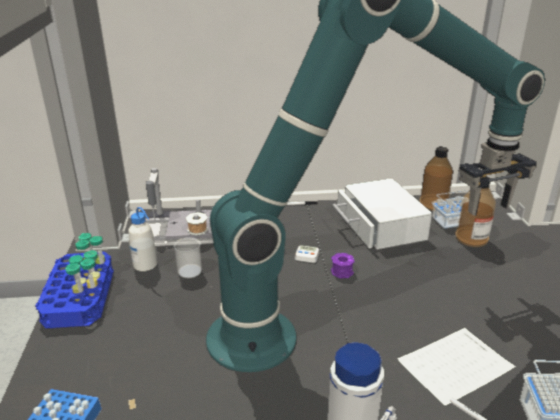

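View pics/top0.png

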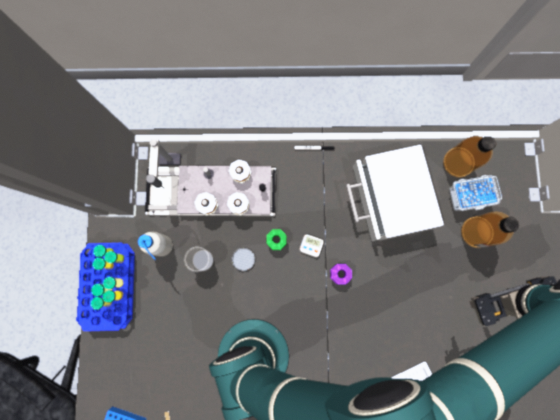

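The scene view shows the shuttle behind the arm's base, the cabinet on the right and the needle stand on the left. From the top view:
- **Bobbins:** three, at (240,170), (205,203) and (237,203). The spindle at (209,174) is empty.
- **Knob:** (263,187).
- **Mark:** (183,189).
- **Needle stand:** about (155,180).
- **Drawer handle:** (358,203).
- **Look-alikes:** green octagon (277,239) and purple octagon (341,274).

I choose the three white ones on the spindles.

```bash
python3 - <<'E'
from h import *
z=np.load('top0.npz'); im,d=z['im'],z['d']; P={k:z[k] for k in('fx','fy','cx','cy','pose')}
X=pts(d,P)
big=cv2.resize(im[140:290,130:450],None,fx=2.5,fy=2.5,interpolation=cv2.INTER_CUBIC); cv2.imwrite('pics/crop0.png',big)
for n,u,v,h in [('b1',240,170,.078),('b2',205,203,.078),('b3',237,203,.078),('empty',209,174,.088),('knob',263,187,.082),('mark',183,189,.034),('handle',352,185,.068),('handle2',364,218,.068),('timer',312,245,.02),('green',277,239,.04),('purple',341,274,.04),('marker',315,148,.01),('wash',153,243,.15)]:
    print(n,np.round(ray(P,u,v,h),3),np.round(X[v,u],3))
# cabinet top
m=(abs(X[...,2]-.095)<.008)&(im.min(2)>180)
m=m.astype(np.uint8); n,l,s,c=cv2.connectedComponentsWithStats(m); i=1+np.argmax(s[1:,4])
p=X[l==i]; r=cv2.minAreaRect(p[:,:2].astype(np.float32)); print(r,p[:,2].mean()); print(cv2.boxPoints(r))
E
```

```text
b1 [0.554 0.033 0.078] [0.551 0.032 0.09 ]
b2 [0.453 0.138 0.078] [0.451 0.135 0.091]
b3 [0.452 0.042 0.078] [0.451 0.041 0.085]
empty [0.539 0.126 0.088] [0.549 0.133 0.05 ]
knob [ 0.499 -0.037  0.082] [ 0.499 -0.037  0.082]
mark [0.506 0.216 0.034] [0.506 0.217 0.03 ]
handle [ 0.506 -0.306  0.068] [ 0.505 -0.305  0.073]
handle2 [ 0.405 -0.339  0.068] [ 0.405 -0.338  0.069]
timer [ 0.329 -0.185  0.02 ] [ 0.329 -0.185  0.014]
green [ 0.346 -0.077  0.04 ] [ 0.35  -0.076 -0.001]
purple [ 0.24  -0.269  0.04 ] [ 0.24  -0.274  0.001]
marker [ 0.642 -0.201  0.01 ] [ 0.643 -0.201  0.007]
wash [0.328 0.266 0.15 ] [0.328 0.266 0.15 ]
((0.48488372564315796, -0.4542892575263977), (0.25056931376457214, 0.17556455731391907), 12.028568267822266) 0.09530761755495809
[[ 0.34405607 -0.3945436 ]
 [ 0.38064364 -0.56625336]
 [ 0.6257114  -0.5140349 ]
 [ 0.58912385 -0.34232515]]
```

View pics/crop0.png

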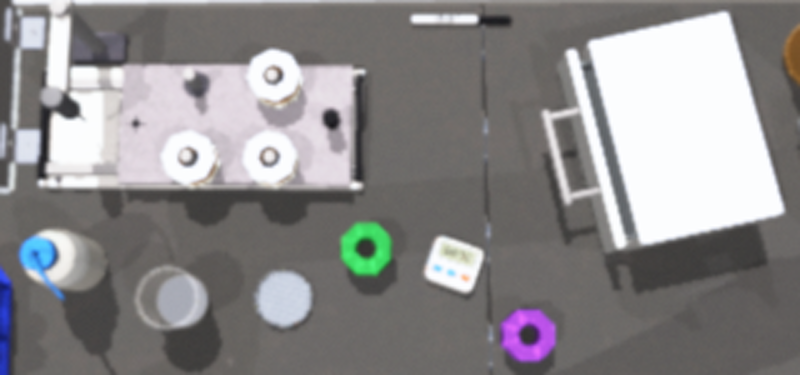

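The crop confirms three white bobbins on the spindles. The green and purple octagons on the bench are decoys. I'll start with the drawer handle, approaching it and refining with the wrist view.

```bash
cat >> h.py <<'E'
from scipy.spatial.transform import Rotation as R
def phi():
    q=arm.sense()['tool_rot']; M=R.from_quat([q[1],q[2],q[3],q[0]]).as_matrix(); return M,np.degrees(np.arctan2(M[1,0],M[0,0]))
def plan(*W):
    """waypoints (x,y,z,phi deg): prints tx ty tz ax ay az, min rows"""
    s=arm.sense(); M,f=phi(); p=np.array(s['ee_pos']); print('at',np.round(p,4),'phi',round(f,1),'t',round(float(s['t']),1))
    pp,pf=p,f
    for x,y,z,g in W:
        a=np.radians(g); Q=np.array([[np.cos(a),np.sin(a),0],[np.sin(a),-np.cos(a),0],[0,0,-1]])
        t=M.T@(np.array([x,y,z])-p)/.3; r=R.from_matrix(M.T@Q).as_rotvec()/np.pi
        n=max(np.linalg.norm(np.array([x,y,z])-pp)/.0417,abs(g-pf)/7.16); pp,pf=np.array([x,y,z]),g
        print(np.round(t,4),np.round(r,4),'rows',round(n,1))
E
python3 - <<'E'
from h import *
plan((.2,-.4,.22,12),(.455,-.3225,.20,12))
E
```

```text
at [ 0.1774 -0.6247  0.1866] phi 15.9 t 0.1
[ 0.2771 -0.7002 -0.1101] [-0.0005  0.0001  0.0214] rows 5.5
[ 1.1654 -0.7163 -0.0435] [-0.0005  0.0001  0.0214] rows 6.4
```

Emit:
{"name": "send_rows", "arguments": {"targets": [{"tx":0.277,"ty":-0.7,"tz":-0.11,"az":0.021},{"tx":0.277,"ty":-0.7,"tz":-0.11,"az":0.021},{"tx":0.277,"ty":-0.7,"tz":-0.11,"az":0.021},{"tx":0.277,"ty":-0.7,"tz":-0.11,"az":0.021},{"tx":0.277,"ty":-0.7,"tz":-0.11,"az":0.021},{"tx":0.277,"ty":-0.7,"tz":-0.11,"az":0.021},{"tx":0.9,"ty":-0.71,"tz":-0.07,"az":0.021},{"tx":0.9,"ty":-0.71,"tz":-0.07,"az":0.021},{"tx":0.9,"ty":-0.71,"tz":-0.07,"az":0.021},{"tx":0.9,"ty":-0.71,"tz":-0.07,"az":0.021}], "claw": 25}}

```text
invalid input at $.targets[0]: expected keys tx, ty, tz, ax, ay, az
```

```bash
python3 - <<'E'
from h import *
im,d,P=snap('wrist'); cv2.imwrite('pics/w1.png',im); np.savez('w1.npz',im=im,d=d,**P)
print(np.round(np.array(P['pose']),3),P['fx'])
X=pts(d,P)
m=(abs(X[...,2]-.072)<.008)
print(m.sum())
plan((.455,-.3225,.12,12),(.455,-.3225,.049,12))
E
```

```text
[[ 0.274 -0.925 -0.265  0.252]
 [-0.962 -0.264 -0.074 -0.605]
 [-0.002  0.275 -0.962  0.385]
 [ 0.     0.     0.     1.   ]] 291.05273815306373
458
at [ 0.1774 -0.6248  0.1868] phi 15.9 t 0.1
[ 1.1654 -0.7163  0.2233] [-0.0004  0.0001  0.0214] rows 10.0
[ 1.1654 -0.716   0.46  ] [-0.0004  0.0001  0.0214] rows 1.7
```

View pics/w1.png

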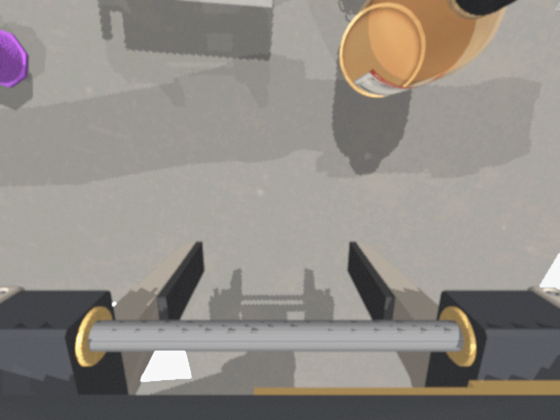

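All six keys are required, so the arm didn't move. The wrist view shows the fingers at about (180,280) and (370,280), and the amber bottle at (385,50).

Emit:
{"name": "send_rows", "arguments": {"targets": [{"tx":0.277,"ty":-0.7,"tz":-0.11,"ax":0,"ay":0,"az":0.021},{"tx":0.277,"ty":-0.7,"tz":-0.11,"ax":0,"ay":0,"az":0.021},{"tx":0.277,"ty":-0.7,"tz":-0.11,"ax":0,"ay":0,"az":0.021},{"tx":0.277,"ty":-0.7,"tz":-0.11,"ax":0,"ay":0,"az":0.021},{"tx":0.277,"ty":-0.7,"tz":-0.11,"ax":0,"ay":0,"az":0.021},{"tx":0.277,"ty":-0.7,"tz":-0.11,"ax":0,"ay":0,"az":0.021},{"tx":0.9,"ty":-0.71,"tz":-0.07,"ax":0,"ay":0,"az":0.021},{"tx":0.9,"ty":-0.71,"tz":-0.07,"ax":0,"ay":0,"az":0.021},{"tx":0.9,"ty":-0.71,"tz":-0.07,"ax":0,"ay":0,"az":0.021},{"tx":0.9,"ty":-0.71,"tz":-0.07,"ax":0,"ay":0,"az":0.021}], "claw": 25}}

```text
t: 0.98
ee_pos: [0.3608, -0.3518, 0.2101]
tool_rot: [0.0, 0.994, 0.105, 0.0]
wrist_force: [-0.3, 0.2, -0.6]
grip_width: 0.0272
grip_force: 0.0
```

```bash
python3 - <<'E'
from h import *
im,d,P=snap('wrist'); cv2.imwrite('pics/w2.png',im); np.savez('w2.npz',im=im,d=d,**P)
X=pts(d,P)
plan((.455,-.3225,.12,12),(.455,-.3225,.049,12))
E
```

```text
at [ 0.3694 -0.3474  0.2096] phi 12.6 t 1.0
[ 0.2949 -0.0188  0.3006] [-0.0001 -0.0019  0.0034] rows 3.0
[ 0.2935 -0.0187  0.5372] [-0.0001 -0.0019  0.0034] rows 1.7
```

View pics/w2.png

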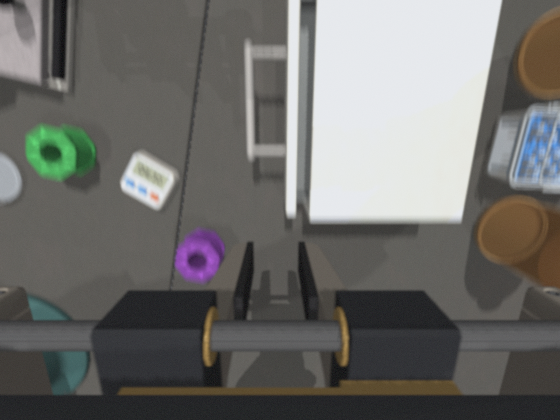

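The wrist view shows the handle bar running from (249,42) to (251,160), the drawer slightly ajar (front panel edge at x=292), and the timer at (150,180), clear of the handle.

```bash
python3 - <<'E'
from h import *
z=np.load('w2.npz'); P={k:z[k] for k in('fx','fy','cx','cy','pose')}
a,b=ray(P,249,42,.072),ray(P,251,158,.072); print(a,b,(a+b)/2, np.degrees(np.arctan2(*(a-b)[[1,0]])),np.linalg.norm(a-b))
for p in [(150,150),(178,180),(122,180),(160,210)]: print('timer',ray(P,*p,.022))
print('panel low corner',ray(P,292,216,.084),'cabinet front corner',ray(P,311,220,.095))
E
```

```text
[ 0.51568669 -0.29167616  0.072     ] [ 0.40028586 -0.31570302  0.072     ] [ 0.45798627 -0.30368959  0.072     ] 11.761162719710908 0.1178755320943723
timer [ 0.37744851 -0.18235049  0.022     ]
timer [ 0.34586627 -0.22263479  0.022     ]
timer [ 0.33020403 -0.14943512  0.022     ]
timer [ 0.29918649 -0.20338702  0.022     ]
panel low corner [ 0.34615285 -0.37546836  0.084     ] cabinet front corner [ 0.34912736 -0.39614089  0.095     ]
```

```bash
python3 - <<'E'
from h import *
plan((.457,-.306,.13,12),(.457,-.306,.049,12))
E
```

```text
at [ 0.3694 -0.3474  0.2096] phi 12.6 t 1.0
[ 0.3136 -0.071   0.2674] [-0.0001 -0.0019  0.0034] rows 3.0
[ 0.312  -0.0709  0.5374] [-0.0001 -0.0019  0.0034] rows 1.9
```

Emit:
{"name": "send_rows", "arguments": {"targets": [{"tx":0.313,"ty":-0.071,"tz":0.267,"ax":0,"ay":0,"az":0.003},{"tx":0.313,"ty":-0.071,"tz":0.267,"ax":0,"ay":0,"az":0.003},{"tx":0.313,"ty":-0.071,"tz":0.267,"ax":0,"ay":0,"az":0.003},{"tx":0.313,"ty":-0.071,"tz":0.267,"ax":0,"ay":0,"az":0.003},{"tx":0.313,"ty":-0.071,"tz":0.267,"ax":0,"ay":0,"az":0.003},{"tx":0.313,"ty":-0.071,"tz":0.267,"ax":0,"ay":0,"az":0.003}]}}

```text
t: 1.53
ee_pos: [0.4461, -0.3125, 0.1296]
tool_rot: [-0.0, 0.995, 0.1, -0.0]
wrist_force: [0.2, -0.2, -0.0]
grip_width: 0.0229
grip_force: 0.0
```

```bash
python3 - <<'E'
from h import *
im,d,P=snap('wrist'); cv2.imwrite('pics/w3.png',im); np.savez('w3.npz',im=im,d=d,**P)
plan((.457,-.306,.049,12))
E
```

```text
at [ 0.446  -0.3132  0.1303] phi 11.4 t 1.6
[ 0.0407 -0.0166  0.2709] [ 0.0003  0.0001 -0.0031] rows 2.0
```

View pics/w3.png

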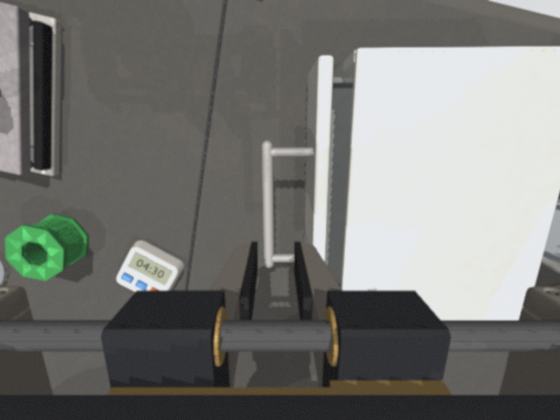

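The bar spans (267,147) to (269,262), a little to the left of the finger centre line (x≈275).

```bash
python3 - <<'E'
from h import *
z=np.load('w3.npz'); P={k:z[k] for k in('fx','fy','cx','cy','pose')}
a,b=ray(P,267,147,.072),ray(P,269,264,.072); c=(a+b)/2; print(a,b,c)
plan((c[0],c[1],.09,12),(c[0],c[1],.049,12))
E
```

```text
[ 0.50644837 -0.29357784  0.072     ] [ 0.39882667 -0.316679    0.072     ] [ 0.45263752 -0.30512842  0.072     ]
at [ 0.446  -0.3132  0.1303] phi 11.4 t 1.6
[ 0.027  -0.0222  0.1342] [ 0.0003  0.0001 -0.0031] rows 1.0
[ 0.027  -0.0224  0.2709] [ 0.0003  0.0001 -0.0031] rows 1.0
```

Emit:
{"name": "send_rows", "arguments": {"targets": [{"tx":0.027,"ty":-0.022,"tz":0.07,"ax":0,"ay":0,"az":-0.003},{"tx":0.027,"ty":-0.022,"tz":0.13,"ax":0,"ay":0,"az":-0.003},{"tx":0.027,"ty":-0.022,"tz":0.2,"ax":0,"ay":0,"az":-0.003},{"tx":0.027,"ty":-0.022,"tz":0.27,"ax":0,"ay":0,"az":-0.003},{"tx":0.027,"ty":-0.022,"tz":0.27,"ax":0,"ay":0,"az":-0.003},{"tx":0.027,"ty":-0.022,"tz":0.27,"ax":0,"ay":0,"az":-0.003}]}}

```text
t: 2.08
ee_pos: [0.4524, -0.3051, 0.0493]
tool_rot: [0.0, 0.995, 0.104, -0.0]
wrist_force: [0.3, -0.3, -0.4]
grip_width: 0.0227
grip_force: 0.0
```

Emit:
{"name": "send_rows", "arguments": {"targets": [{"tx":0,"ty":0,"tz":0,"ax":0,"ay":0,"az":0},{"tx":0,"ty":0,"tz":0,"ax":0,"ay":0,"az":0},{"tx":0,"ty":0,"tz":0,"ax":0,"ay":0,"az":0},{"tx":0,"ty":0,"tz":0,"ax":0,"ay":0,"az":0},{"tx":0,"ty":0,"tz":0,"ax":0,"ay":0,"az":0}], "claw": 0, "force": 30}}

```text
t: 2.5
ee_pos: [0.4537, -0.3043, 0.0494]
tool_rot: [0.0, 0.994, 0.105, 0.0]
wrist_force: [-0.4, -0.2, 0.9]
grip_width: 0.0007
grip_force: 0.0
```

```bash
python3 - <<'E'
from h import *
im,d,P=snap('wrist'); cv2.imwrite('pics/w4.png',im); np.savez('w4.npz',im=im,d=d,**P)
X=pts(d,P)
for v in (150,180,200,220,240): print(v,np.round(X[v,250:300:4],3).tolist()[:0], [ (u,*np.round(X[v,u],3).tolist()) for u in range(230,300,3) if .055<X[v,u,2]<.08])
E
```

```text
150 [] []
180 [] [(269, 0.5, -0.291, 0.071), (272, 0.501, -0.293, 0.073), (275, 0.501, -0.295, 0.074), (278, 0.501, -0.296, 0.074), (284, 0.502, -0.3, 0.072), (287, 0.502, -0.302, 0.072), (290, 0.503, -0.304, 0.073), (293, 0.503, -0.305, 0.072), (296, 0.504, -0.307, 0.073), (299, 0.504, -0.309, 0.072)]
200 [] [(269, 0.488, -0.294, 0.073), (272, 0.488, -0.295, 0.073), (275, 0.489, -0.297, 0.074), (278, 0.489, -0.299, 0.074), (281, 0.489, -0.301, 0.072)]
220 [] [(269, 0.475, -0.296, 0.073), (272, 0.476, -0.298, 0.074), (275, 0.476, -0.3, 0.073), (278, 0.477, -0.302, 0.073), (281, 0.476, -0.304, 0.071)]
240 [] [(269, 0.462, -0.299, 0.073), (272, 0.463, -0.301, 0.073), (275, 0.463, -0.303, 0.073), (278, 0.464, -0.305, 0.075), (281, 0.463, -0.307, 0.07)]
```

View pics/w4.png

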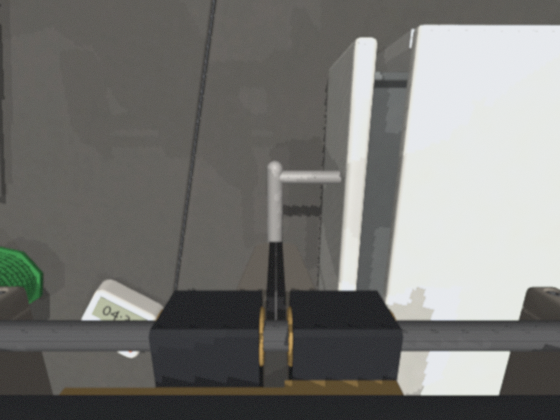

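The bar (x≈275) lines up with the fingers, but they read as closed. I'll check the state and the fingertip depth.

```bash
python3 - <<'E'
from h import *
s=arm.sense(); print({k:np.round(s[k],4) for k in('t','ee_pos','grip_width','grip_force','wrist_force')})
z=np.load('w4.npz'); d=z['d']; P={k:z[k] for k in('fx','fy','cx','cy','pose')}
X=pts(d,P)
for v in (236,240,244,248,256,270,285): print(v,[(u,*np.round(X[v,u],3).tolist()) for u in (266,270,273,276,279,283,287)])
T=np.linalg.inv(P['pose']); 
for h in (0,.019,.03): 
    c=(T@np.array([*s['ee_pos'][:2],s['ee_pos'][2]+h,1]))[:3]; print(c, c[0]/c[2]*P['fx']+P['cx'],c[1]/c[2]*P['fy']+P['cy'])
E
```

```text
{'t': np.float64(2.55), 'ee_pos': array([ 0.4536, -0.3042,  0.0492]), 'grip_width': np.float64(0.0005), 'grip_force': np.float64(0.0), 'wrist_force': array([-0.6745,  0.494 ,  0.0261])}
236 [(266, 0.438, -0.3, 0.003), (270, 0.465, -0.299, 0.073), (273, 0.466, -0.301, 0.074), (276, 0.466, -0.303, 0.073), (279, 0.467, -0.305, 0.074), (283, 0.441, -0.315, 0.0), (287, 0.441, -0.318, 0.001)]
240 [(266, 0.434, -0.301, 0.001), (270, 0.463, -0.3, 0.074), (273, 0.463, -0.302, 0.074), (276, 0.464, -0.303, 0.074), (279, 0.464, -0.305, 0.074), (283, 0.437, -0.316, 0.0), (287, 0.438, -0.319, 0.001)]
244 [(266, 0.462, -0.297, 0.079), (270, 0.463, -0.3, 0.082), (273, 0.464, -0.301, 0.082), (276, 0.464, -0.303, 0.081), (279, 0.464, -0.305, 0.081), (283, 0.464, -0.308, 0.08), (287, 0.464, -0.31, 0.079)]
248 [(266, 0.462, -0.298, 0.086), (270, 0.463, -0.3, 0.088), (273, 0.464, -0.302, 0.088), (276, 0.464, -0.303, 0.089), (279, 0.464, -0.305, 0.087), (283, 0.464, -0.307, 0.087), (287, 0.464, -0.31, 0.085)]
256 [(266, 0.463, -0.298, 0.099), (270, 0.464, -0.3, 0.1), (273, 0.464, -0.302, 0.1), (276, 0.464, -0.303, 0.099), (279, 0.465, -0.305, 0.1), (283, 0.464, -0.307, 0.097), (287, 0.465, -0.309, 0.098)]
270 [(266, 0.463, -0.298, 0.117), (270, 0.463, -0.3, 0.116), (273, 0.464, -0.302, 0.117), (276, 0.464, -0.303, 0.116), (279, 0.464, -0.305, 0.116), (283, 0.465, -0.307, 0.116), (287, 0.465, -0.308, 0.116)]
285 [(266, 0.463, -0.299, 0.131), (270, 0.464, -0.3, 0.131), (273, 0.464, -0.302, 0.131), (276, 0.464, -0.303, 0.131), (279, 0.464, -0.305, 0.13), (283, 0.464, -0.306, 0.13), (287, 0.466, -0.308, 0.132)]
[-0.00097919  0.02034834  0.21198731] 274.12253184976703 240.20937573108446
[-0.00096744  0.02555364  0.19371425] 274.01337056303896 250.66562135610764
[-0.00096064  0.02856723  0.18313511] 273.9402152315719 257.67296010711055
```

```bash
python3 - <<'E'
from h import *
print([a for a in dir(arm) if a[0]!='_'], arm.tcp_to_grasp)
for f in('w2','w3','w4'):
    z=np.load(f+'.npz'); X=pts(z['d'],{k:z[k] for k in('fx','fy','cx','cy','pose')})
    c=np.array(z['pose'])[:3,3]; print(f,'cam z',c[2])
    for u in (246,252,270,276,302,306):
        q=[v for v in range(225,275) if 0<z['d'][v,u]<.2]; print(u,q[:1], np.round(X[q[0],u]-c,3) if q else '')
E
```

```text
['IKError', 'sense', 'sign_off', 'tcp_to_grasp'] 0.0187
w2 cam z 0.4081342230888406
246 [243] [-0.071  0.004 -0.171]
252 [242] [-0.069  0.    -0.169]
270 [] 
276 [] 
302 [242] [-0.063 -0.03  -0.169]
306 [243] [-0.063 -0.033 -0.171]
w3 cam z 0.3275500161264002
246 [243] [-0.071  0.004 -0.169]
252 [242] [-0.069  0.001 -0.169]
270 [] 
276 [] 
302 [243] [-0.064 -0.03  -0.17 ]
306 [243] [-0.064 -0.033 -0.171]
w4 cam z 0.2474978671930504
246 [266] [-0.069  0.001 -0.137]
252 [253] [-0.069 -0.001 -0.154]
270 [225] [-0.057 -0.009 -0.173]
276 [225] [-0.056 -0.013 -0.173]
302 [260] [-0.063 -0.028 -0.144]
306 [269] [-0.063 -0.029 -0.134]
```

The fingertips measure about 27 mm higher than the reported TCP: they are at z≈0.077, just above the bar, when the state says 0.049. I'll allow for that by opening and going 27 mm lower.

Emit:
{"name": "send_rows", "arguments": {"targets": [{"tx":0,"ty":0,"tz":0,"ax":0,"ay":0,"az":0},{"tx":0,"ty":0,"tz":0,"ax":0,"ay":0,"az":0},{"tx":0,"ty":0,"tz":0,"ax":0,"ay":0,"az":0},{"tx":0,"ty":0,"tz":0.03,"ax":0,"ay":0,"az":0},{"tx":0,"ty":0,"tz":0.06,"ax":0,"ay":0,"az":0},{"tx":0,"ty":0,"tz":0.09,"ax":0,"ay":0,"az":0},{"tx":0,"ty":0,"tz":0.09,"ax":0,"ay":0,"az":0}], "claw": 25}}

```text
t: 3.13
ee_pos: [0.4517, -0.3031, 0.0192]
tool_rot: [-0.001, 0.994, 0.105, -0.002]
wrist_force: [-0.3, 0.4, 0.1]
grip_width: 0.0231
grip_force: 0.0
```

Emit:
{"name": "send_rows", "arguments": {"targets": [{"tx":0,"ty":0,"tz":0,"ax":0,"ay":0,"az":0},{"tx":0,"ty":0,"tz":0,"ax":0,"ay":0,"az":0},{"tx":0,"ty":0,"tz":0,"ax":0,"ay":0,"az":0},{"tx":0,"ty":0,"tz":0,"ax":0,"ay":0,"az":0},{"tx":0,"ty":0,"tz":0,"ax":0,"ay":0,"az":0}], "claw": 0, "force": 30}}

```text
t: 3.55
ee_pos: [0.4534, -0.3038, 0.0216]
tool_rot: [-0.0, 0.994, 0.105, 0.0]
wrist_force: [1.1, 0.3, -4.9]
grip_width: 0.009
grip_force: 30.0
```

The handle is gripped (9 mm wide, 30 N), so I'll pull 130 mm.

Emit:
{"name": "send_rows", "arguments": {"targets": [{"tx":0,"ty":-0.03,"tz":0,"ax":0,"ay":0,"az":0},{"tx":0,"ty":-0.07,"tz":0,"ax":0,"ay":0,"az":0},{"tx":0,"ty":-0.12,"tz":0,"ax":0,"ay":0,"az":0},{"tx":0,"ty":-0.18,"tz":0,"ax":0,"ay":0,"az":0},{"tx":0,"ty":-0.24,"tz":0,"ax":0,"ay":0,"az":0},{"tx":0,"ty":-0.3,"tz":0,"ax":0,"ay":0,"az":0},{"tx":0,"ty":-0.36,"tz":0,"ax":0,"ay":0,"az":0},{"tx":0,"ty":-0.4,"tz":0,"ax":0,"ay":0,"az":0},{"tx":0,"ty":-0.433,"tz":0,"ax":0,"ay":0,"az":0},{"tx":0,"ty":-0.433,"tz":0,"ax":0,"ay":0,"az":0}]}}

```text
t: 4.38
ee_pos: [0.4257, -0.1735, 0.0216]
tool_rot: [-0.001, 0.994, 0.107, -0.0]
wrist_force: [4.2, 2.2, -12.7]
grip_width: 0.0085
grip_force: 30.0
```

Emit:
{"name": "send_rows", "arguments": {"targets": [{"tx":0,"ty":0,"tz":0,"ax":0,"ay":0,"az":0},{"tx":0,"ty":0,"tz":0,"ax":0,"ay":0,"az":0},{"tx":0,"ty":0,"tz":0,"ax":0,"ay":0,"az":0},{"tx":0,"ty":0,"tz":0,"ax":0,"ay":0,"az":0}], "claw": 25}}

```text
t: 4.72
ee_pos: [0.4262, -0.1777, 0.0222]
tool_rot: [0.0, 0.995, 0.105, 0.0]
wrist_force: [0.0, -0.2, 0.2]
grip_width: 0.0228
grip_force: 0.0
```

```bash
python3 - <<'E'
from h import *
plan((.46,-.02,.25,60),(.46,.09,.25,90))
E
```

```text
at [ 0.4262 -0.1777  0.0222] phi 12.0 t 4.7
[ 0.2196 -0.4903 -0.7598] [ 2.000e-04  1.000e-04 -2.666e-01] rows 6.7
[ 0.2959 -0.8489 -0.7601] [ 2.000e-04  1.000e-04 -4.333e-01] rows 4.2
```

The drawer is open by 0.13 m or more. Rising and moving over to the shuttle.

Emit:
{"name": "send_rows", "arguments": {"targets": [{"tx":0,"ty":0,"tz":-0.4,"ax":0,"ay":0,"az":0},{"tx":0,"ty":0,"tz":-0.4,"ax":0,"ay":0,"az":0},{"tx":0,"ty":0,"tz":-0.4,"ax":0,"ay":0,"az":0},{"tx":0.15,"ty":-0.7,"tz":-0.83,"ax":0,"ay":0,"az":-0.28},{"tx":0.15,"ty":-0.7,"tz":-0.83,"ax":0,"ay":0,"az":-0.28},{"tx":0.15,"ty":-0.7,"tz":-0.83,"ax":0,"ay":0,"az":-0.28},{"tx":0.15,"ty":-0.7,"tz":-0.83,"ax":0,"ay":0,"az":-0.28},{"tx":0.15,"ty":-0.7,"tz":-0.83,"ax":0,"ay":0,"az":-0.28},{"tx":0.15,"ty":-0.7,"tz":-0.83,"ax":0,"ay":0,"az":-0.28},{"tx":0.15,"ty":-0.7,"tz":-0.83,"ax":0,"ay":0,"az":-0.28}], "claw": 85}}

```text
t: 5.55
ee_pos: [0.4281, 0.0446, 0.2753]
tool_rot: [0.002, 0.852, 0.523, 0.004]
wrist_force: [1.0, 0.7, -0.0]
grip_width: 0.0781
grip_force: 0.0
```

```bash
python3 - <<'E'
from h import *
plan((.452,-.06,.25,90))
E
```

```text
at [0.4281 0.0446 0.2753] phi 63.1 t 5.5
[-0.275   0.2284  0.0846] [ 0.0024 -0.001  -0.1497] rows 3.8
```

Emit:
{"name": "send_rows", "arguments": {"targets": [{"tx":-0.275,"ty":0.228,"tz":0.085,"ax":0,"ay":0,"az":-0.15},{"tx":-0.275,"ty":0.228,"tz":0.085,"ax":0,"ay":0,"az":-0.15},{"tx":-0.275,"ty":0.228,"tz":0.085,"ax":0,"ay":0,"az":-0.15},{"tx":-0.275,"ty":0.228,"tz":0.085,"ax":0,"ay":0,"az":-0.15},{"tx":-0.275,"ty":0.228,"tz":0.085,"ax":0,"ay":0,"az":-0.15},{"tx":-0.275,"ty":0.228,"tz":0.085,"ax":0,"ay":0,"az":-0.15},{"tx":-0.275,"ty":0.228,"tz":0.085,"ax":0,"ay":0,"az":-0.15},{"tx":-0.275,"ty":0.228,"tz":0.085,"ax":0,"ay":0,"az":-0.15}]}}

```text
t: 6.22
ee_pos: [0.4484, -0.0661, 0.2456]
tool_rot: [0.0, 0.712, 0.702, 0.0]
wrist_force: [-0.6, -0.3, -0.1]
grip_width: 0.0777
grip_force: 0.0
```

```bash
python3 - <<'E'
from h import *
im,d,P=snap('wrist'); cv2.imwrite('pics/w5.png',im); np.savez('w5.npz',im=im,d=d,**P)
plan((.452,-.06,.25,90))
E
```

```text
at [ 0.4484 -0.0662  0.2456] phi 89.2 t 6.3
[ 0.0208  0.0116 -0.0147] [ 0.0002  0.0001 -0.0044] rows 0.2
```

View pics/w5.png

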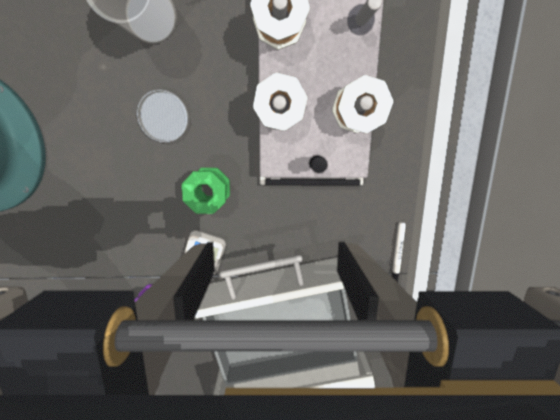

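This view shows bobbins at (280,101), (363,103) and (280,10, partly visible), the knob at (318,163), the mostly visible open drawer at (285,330), and the timer untouched at (205,243).

```bash
cat >> h.py <<'E'
def flanges(im,d,P,z0,region,tol=.008):
    X=pts(d,P); x0,x1,y0,y1=region
    m=(abs(X[...,2]-z0)<tol)&(im.min(2)>150)&(X[...,0]>x0)&(X[...,0]<x1)&(X[...,1]>y0)&(X[...,1]<y1)
    m=cv2.morphologyEx(m.astype(np.uint8),cv2.MORPH_OPEN,np.ones((3,3)))
    out=[]
    for c in cv2.findContours(m,cv2.RETR_EXTERNAL,cv2.CHAIN_APPROX_NONE)[0]:
        if cv2.contourArea(c)<300: continue
        h=cv2.convexHull(c)[:,0]
        w=np.array([ray(P,u,v,z0)[:2] for u,v in h],np.float32)
        (cx,cy),r=cv2.minEnclosingCircle(w)
        # 4-theta.. 8-fold orientation of radial profile
        M=cv2.moments((w*1e4).astype(np.float32)); ce=np.array([M['m10'],M['m01']])/M['m00']/1e4
        a=np.linspace(0,45,46); wid=[np.mean([np.ptp((w-ce)@[np.cos(t),np.sin(t)]) for t in np.radians(b+np.arange(0,180,45))]) for b in a]
        out.append((np.round(ce,4),round(float(r),4),'flat dir deg',a[np.argmin(wid)],round(float(min(wid)),4),round(float(max(wid)),4)))
    return out
E
python3 - <<'E'
from h import *
z=np.load('w5.npz'); im,d=z['im'],z['d']; P={k:z[k] for k in('fx','fy','cx','cy','pose')}
for o in flanges(im,d,P,.078,(.35,.65,-.05,.3)): print(o)
for n,u,v,h in[('knob',318,163,.082),('endL',262,181,.034),('endR',363,184,.034)]: print(n,ray(P,u,v,h))
X=pts(d,P)
print(X[163,318],X[101,258],X[101,300])
# drawer: handle, panel
for n,u,v,h in[('hl',222,274,.07),('hr',301,260,.07),('panelL',198,312,.084),('panelR',344,287,.084),('tim',205,243,.022)]: print(n,ray(P,u,v,h))
E
```

```text
(array([0.5561, 0.0371]), 0.032, 'flat dir deg', np.float64(28.0), 0.0602, 0.0634)
(array([0.4553, 0.0413]), 0.032, 'flat dir deg', np.float64(32.0), 0.0599, 0.0633)
(array([0.456 , 0.1291]), 0.0313, 'flat dir deg', np.float64(18.0), 0.0536, 0.0547)
knob [ 0.5017887  -0.03011108  0.082     ]
endL [ 0.42983857 -0.0598134   0.034     ]
endR [ 0.57354388 -0.06603482  0.034     ]
[ 0.50161879 -0.02997797  0.08318461] [0.42977993 0.04281612 0.07846209] [0.47917001 0.04214109 0.07866515]
hl [ 0.37131164 -0.18615739  0.07      ]
hr [ 0.48331149 -0.16594527  0.07      ]
panelL [ 0.33627175 -0.23817624  0.084     ]
panelR [ 0.54210546 -0.20096492  0.084     ]
tim [ 0.33820448 -0.15782701  0.022     ]
```

```bash
python3 - <<'E'
from h import *
z=np.load('w5.npz'); im,d=z['im'],z['d']; P={k:z[k] for k in('fx','fy','cx','cy','pose')}
X=pts(d,P); c=np.array(z['pose'])[:3,3]; print('cam',c)
for u in (60,90,440,500,280): print(u,[(v,*np.round(X[v,u]-[.4484,-.0662,.2456],3)) for v in (292,300,330,360,380,400) if d[v,u]>0])
plan((.4553,.0413,.13,77),(.4553,.0413,.035,77))
E
```

```text
cam [0.44991646 0.01052413 0.44363898]
60 [(292, np.float64(-0.062), np.float64(0.032), np.float64(0.122)), (300, np.float64(-0.059), np.float64(0.032), np.float64(0.126)), (330, np.float64(-0.05), np.float64(0.032), np.float64(0.14)), (360, np.float64(-0.051), np.float64(0.024), np.float64(0.14)), (380, np.float64(-0.053), np.float64(0.018), np.float64(0.14)), (400, np.float64(-0.044), np.float64(0.023), np.float64(0.15))]
90 [(292, np.float64(-0.054), np.float64(0.031), np.float64(0.122)), (300, np.float64(-0.051), np.float64(0.032), np.float64(0.126)), (330, np.float64(-0.043), np.float64(0.032), np.float64(0.14)), (360, np.float64(-0.044), np.float64(0.024), np.float64(0.141)), (380, np.float64(-0.045), np.float64(0.017), np.float64(0.14)), (400, np.float64(-0.038), np.float64(0.023), np.float64(0.15))]
440 [(292, np.float64(0.049), np.float64(0.03), np.float64(0.122)), (300, np.float64(0.047), np.float64(0.03), np.float64(0.127)), (360, np.float64(0.043), np.float64(0.019), np.float64(0.137)), (380, np.float64(0.044), np.float64(0.013), np.float64(0.137)), (400, np.float64(0.035
[... 275 characters left out ...]
3), np.float64(0.141)), (380, np.float64(0.057), np.float64(0.016), np.float64(0.14)), (400, np.float64(0.049), np.float64(0.021), np.float64(0.149))]
280 [(292, np.float64(0.005), np.float64(-0.144), np.float64(-0.166)), (300, np.float64(0.005), np.float64(-0.153), np.float64(-0.16)), (330, np.float64(0.002), np.float64(0.025), np.float64(0.132)), (360, np.float64(0.004), np.float64(-0.315), np.float64(-0.225)), (380, np.float64(0.004), np.float64(-0.374), np.float64(-0.239)), (400, np.float64(0.002), np.float64(0.023), np.float64(0.151))]
at [ 0.4484 -0.0662  0.2456] phi 89.2 t 6.3
[0.3587 0.0177 0.3852] [0.0002 0.0001 0.0679] rows 3.8
[0.3588 0.0175 0.7019] [0.0002 0.0001 0.0679] rows 2.3
```

The gripper body sits where "true tip = ee + 27 mm" predicts, so reported z reads 27 mm low. Going to bobbin 3 at (0.455, 0.041).

Emit:
{"name": "send_rows", "arguments": {"targets": [{"tx":0.359,"ty":0.018,"tz":0.385,"ax":0,"ay":0,"az":0.068},{"tx":0.359,"ty":0.018,"tz":0.385,"ax":0,"ay":0,"az":0.068},{"tx":0.359,"ty":0.018,"tz":0.385,"ax":0,"ay":0,"az":0.068},{"tx":0.359,"ty":0.018,"tz":0.385,"ax":0,"ay":0,"az":0.068},{"tx":0.359,"ty":0.018,"tz":0.385,"ax":0,"ay":0,"az":0.068},{"tx":0.359,"ty":0.018,"tz":0.385,"ax":0,"ay":0,"az":0.068},{"tx":0.359,"ty":0.018,"tz":0.385,"ax":0,"ay":0,"az":0.068}]}}

```text
t: 6.85
ee_pos: [0.4556, 0.0405, 0.1302]
tool_rot: [0.0, 0.783, 0.622, 0.0]
wrist_force: [0.2, -0.5, 0.5]
grip_width: 0.0779
grip_force: 0.0
```

```bash
python3 - <<'E'
from h import *
im,d,P=snap('wrist'); np.savez('w6.npz',im=im,d=d,**P)
for o in flanges(im,d,P,.078,(.35,.65,-.05,.3)): print(o)
plan((.4553,.0413,.019,77))
E
```

```text
(array([0.4555, 0.0415]), 0.0323, 'flat dir deg', np.float64(32.0), 0.06, 0.064)
(array([0.5564, 0.0374]), 0.0323, 'flat dir deg', np.float64(29.0), 0.0601, 0.0639)
(array([0.4563, 0.1392]), 0.0321, 'flat dir deg', np.float64(18.0), 0.0599, 0.0636)
at [0.4561 0.0399 0.1307] phi 76.9 t 6.9
[ 0.004  -0.0044  0.3723] [ 0.0006  0.     -0.0006] rows 2.7
```

Emit:
{"name": "send_rows", "arguments": {"targets": [{"tx":0.004,"ty":-0.004,"tz":0.1,"ax":0,"ay":0,"az":0},{"tx":0.004,"ty":-0.004,"tz":0.2,"ax":0,"ay":0,"az":0},{"tx":0.004,"ty":-0.004,"tz":0.3,"ax":0,"ay":0,"az":0},{"tx":0.004,"ty":-0.004,"tz":0.37,"ax":0,"ay":0,"az":0},{"tx":0.004,"ty":-0.004,"tz":0.37,"ax":0,"ay":0,"az":0},{"tx":0.004,"ty":-0.004,"tz":0.37,"ax":0,"ay":0,"az":0}]}}

```text
t: 7.4
ee_pos: [0.4548, 0.041, 0.0193]
tool_rot: [0.0, 0.783, 0.622, -0.0]
wrist_force: [-0.4, 0.1, -0.3]
grip_width: 0.0778
grip_force: 0.0
```

Emit:
{"name": "send_rows", "arguments": {"targets": [{"tx":0,"ty":0,"tz":0,"ax":0,"ay":0,"az":0},{"tx":0,"ty":0,"tz":0,"ax":0,"ay":0,"az":0},{"tx":0,"ty":0,"tz":0,"ax":0,"ay":0,"az":0},{"tx":0,"ty":0,"tz":0,"ax":0,"ay":0,"az":0},{"tx":0,"ty":0,"tz":-0.05,"ax":0,"ay":0,"az":0},{"tx":0,"ty":0,"tz":-0.12,"ax":0,"ay":0,"az":0},{"tx":0,"ty":0,"tz":-0.2,"ax":0,"ay":0,"az":0},{"tx":0,"ty":0,"tz":-0.3,"ax":0,"ay":0,"az":0},{"tx":0,"ty":0,"tz":-0.3,"ax":0,"ay":0,"az":0},{"tx":0,"ty":0,"tz":-0.3,"ax":0,"ay":0,"az":0}], "claw": 0, "force": 30}}

```text
t: 8.23
ee_pos: [0.4556, 0.0418, 0.1104]
tool_rot: [0.002, 0.783, 0.622, 0.002]
wrist_force: [-0.4, -0.2, -1.8]
grip_width: 0.0601
grip_force: 30.0
```

```bash
python3 - <<'E'
from h import *
plan((.44,-.20,.14,30),(.3875-.002,-.315+.01,.14,12))
E
```

```text
at [0.4556 0.0418 0.1104] phi 76.9 t 8.2
[-0.7967  0.1318 -0.0984] [ 0.0013 -0.0007  0.2608] rows 6.6
[-1.1787  0.0339 -0.099 ] [ 0.0012 -0.0009  0.3608] rows 2.8
```

Bobbin 3 is held at 60 mm and lifted. Carrying it to the drawer.

Emit:
{"name": "send_rows", "arguments": {"targets": [{"tx":-0.8,"ty":0.13,"tz":-0.1,"ax":0,"ay":0,"az":0.26},{"tx":-0.8,"ty":0.13,"tz":-0.1,"ax":0,"ay":0,"az":0.26},{"tx":-0.8,"ty":0.13,"tz":-0.1,"ax":0,"ay":0,"az":0.26},{"tx":-0.8,"ty":0.13,"tz":-0.1,"ax":0,"ay":0,"az":0.26},{"tx":-0.8,"ty":0.13,"tz":-0.1,"ax":0,"ay":0,"az":0.26},{"tx":-0.8,"ty":0.13,"tz":-0.1,"ax":0,"ay":0,"az":0.26},{"tx":-0.8,"ty":0.13,"tz":-0.1,"ax":0,"ay":0,"az":0.26},{"tx":-0.8,"ty":0.13,"tz":-0.1,"ax":0,"ay":0,"az":0.26}]}}

```text
t: 8.9
ee_pos: [0.4368, -0.2028, 0.1376]
tool_rot: [-0.0, 0.966, 0.257, -0.001]
wrist_force: [-0.3, 0.4, -1.5]
grip_width: 0.0602
grip_force: 30.0
```

```bash
python3 - <<'E'
from h import *
print(arm.sense()['grip_width'])
im,d,P=snap('top'); cv2.imwrite('pics/t2.png',cv2.resize(im[160:270,240:460],None,fx=3,fy=3)); np.savez('t2.npz',im=im,d=d,**P)
plan((.3855,-.305,.14,12),(.3855,-.305,.004,12))
E
```

```text
0.06016702930760355
at [ 0.4371 -0.2007  0.1375] phi 30.2 t 8.9
[-0.3235  0.2142 -0.0083] [-0.0005  0.0006  0.101 ] rows 2.8
[-0.3228  0.2151  0.445 ] [-0.0005  0.0006  0.101 ] rows 3.3
```

View pics/t2.png

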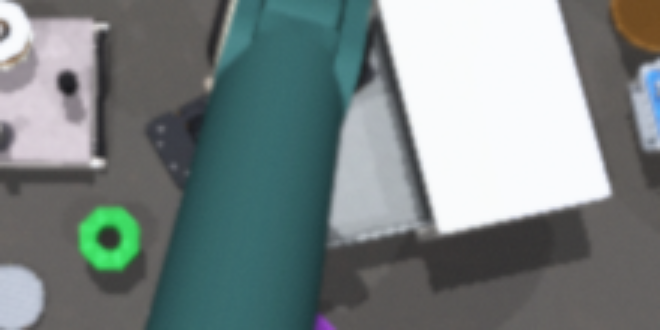

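The arm hides most of the drawer. Still visible are its near side wall at crop (330–420, 240), i.e. image about (363,240), and its floor just in front of the cabinet.

```bash
python3 - <<'E'
from h import *
z=np.load('t2.npz'); im,d=z['im'],z['d']; P={k:z[k] for k in('fx','fy','cx','cy','pose')}
o=np.array([-.208,.978]); y=np.array([.978,.208]); C=np.array([.454,-.301])
for u,v in[(345,240),(355,238.5),(363,237),(375,234)]:
    r=ray(P,u,v,.049)[:2]; print(u,v,np.round(r,3),'dx',round(float(-(r-C)@o),3),'dy',round(float((r-C)@y),3))
E
```

```text
345 240 [ 0.341 -0.283] dx -0.042 dy -0.107
355 238.5 [ 0.345 -0.313] dx -0.011 dy -0.109
363 237 [ 0.35  -0.337] dx 0.014 dy -0.11
375 234 [ 0.358 -0.374] dx 0.051 dy -0.109
```

Emit:
{"name": "send_rows", "arguments": {"targets": [{"tx":-0.323,"ty":0.215,"tz":-0.01,"ax":0,"ay":0,"az":0.101},{"tx":-0.323,"ty":0.215,"tz":-0.01,"ax":0,"ay":0,"az":0.101},{"tx":-0.323,"ty":0.215,"tz":-0.01,"ax":0,"ay":0,"az":0.101},{"tx":-0.323,"ty":0.215,"tz":-0.01,"ax":0,"ay":0,"az":0.101},{"tx":-0.323,"ty":0.215,"tz":-0.01,"ax":0,"ay":0,"az":0.101},{"tx":-0.323,"ty":0.215,"tz":0.1,"ax":0,"ay":0,"az":0.101},{"tx":-0.323,"ty":0.215,"tz":0.2,"ax":0,"ay":0,"az":0.101},{"tx":-0.323,"ty":0.215,"tz":0.3,"ax":0,"ay":0,"az":0.101},{"tx":-0.323,"ty":0.215,"tz":0.4,"ax":0,"ay":0,"az":0.101},{"tx":-0.323,"ty":0.215,"tz":0.4,"ax":0,"ay":0,"az":0.101}]}}

```text
t: 9.78
ee_pos: [0.3842, -0.2995, 0.0136]
tool_rot: [-0.004, 0.994, 0.108, -0.004]
wrist_force: [-0.2, -0.0, -2.0]
grip_width: 0.0598
grip_force: 30.0
```

```bash
python3 - <<'E'
from h import *
print(arm.sense()['grip_width'])
plan((.3855,-.305,.002,12))
E
```

```text
0.05981835785593849
at [ 0.3842 -0.2995  0.0136] phi 12.4 t 9.8
[0.0005 0.0193 0.0383] [-0.003   0.0021  0.002 ] rows 0.3
```

Emit:
{"name": "send_rows", "arguments": {"targets": [{"tx":0,"ty":0.01,"tz":0.036,"ax":0,"ay":0,"az":0},{"tx":0,"ty":0.01,"tz":0.036,"ax":0,"ay":0,"az":0},{"tx":0,"ty":0.01,"tz":0.036,"ax":0,"ay":0,"az":0}]}}

```text
t: 10.03
ee_pos: [0.3886, -0.3079, 0.0088]
tool_rot: [0.0, 0.994, 0.105, 0.001]
wrist_force: [-0.3, 0.6, -1.8]
grip_width: 0.0596
grip_force: 30.0
```

Emit:
{"name": "send_rows", "arguments": {"targets": [{"tx":0,"ty":0,"tz":0,"ax":0,"ay":0,"az":0},{"tx":0,"ty":0,"tz":0,"ax":0,"ay":0,"az":0},{"tx":0,"ty":0,"tz":0,"ax":0,"ay":0,"az":0},{"tx":0,"ty":0,"tz":-0.1,"ax":0,"ay":0,"az":0},{"tx":0,"ty":0,"tz":-0.2,"ax":0,"ay":0,"az":0},{"tx":0,"ty":0,"tz":-0.3,"ax":0,"ay":0,"az":0},{"tx":0,"ty":0,"tz":-0.43,"ax":0,"ay":0,"az":0},{"tx":0,"ty":0,"tz":-0.43,"ax":0,"ay":0,"az":0}], "claw": 82}}

```text
t: 10.7
ee_pos: [0.3915, -0.3109, 0.1442]
tool_rot: [0.005, 0.995, 0.104, 0.005]
wrist_force: [1.2, -0.3, -1.1]
grip_width: 0.0751
grip_force: 0.0
```

```bash
python3 - <<'E'
from h import *
plan((.45,-.15,.14,40),(.5564,.0374,.13,74))
E
```

```text
at [ 0.3915 -0.3109  0.1442] phi 12.0 t 10.7
[ 0.3021 -0.4844  0.0118] [ 0.0038 -0.0019 -0.1557] rows 4.1
[ 0.7784 -1.0222  0.0439] [ 0.0044 -0.0008 -0.3446] rows 5.2
```

Emit:
{"name": "send_rows", "arguments": {"targets": [{"tx":0.7,"ty":-0.95,"tz":0.03,"ax":0,"ay":0,"az":-0.3},{"tx":0.7,"ty":-0.95,"tz":0.03,"ax":0,"ay":0,"az":-0.3},{"tx":0.7,"ty":-0.95,"tz":0.03,"ax":0,"ay":0,"az":-0.3},{"tx":0.7,"ty":-0.95,"tz":0.03,"ax":0,"ay":0,"az":-0.3},{"tx":0.7,"ty":-0.95,"tz":0.03,"ax":0,"ay":0,"az":-0.3},{"tx":0.7,"ty":-0.95,"tz":0.03,"ax":0,"ay":0,"az":-0.3},{"tx":0.7,"ty":-0.95,"tz":0.03,"ax":0,"ay":0,"az":-0.3},{"tx":0.7,"ty":-0.95,"tz":0.03,"ax":0,"ay":0,"az":-0.3},{"tx":0.7,"ty":-0.95,"tz":0.03,"ax":0,"ay":0,"az":-0.3},{"tx":0.7,"ty":-0.95,"tz":0.03,"ax":0,"ay":0,"az":-0.3}], "claw": 85}}

```text
t: 11.53
ee_pos: [0.5355, 0.0206, 0.1286]
tool_rot: [-0.001, 0.837, 0.548, 0.002]
wrist_force: [-0.1, 0.8, 0.6]
grip_width: 0.0782
grip_force: 0.0
```

```bash
python3 - <<'E'
from h import *
im,d,P=snap('wrist'); np.savez('w7.npz',im=im,d=d,**P)
for o in flanges(im,d,P,.078,(.35,.65,-.05,.3)): print(o)
im,d,P=snap('top'); np.savez('t3.npz',im=im,d=d,**P)
for o in flanges(im,d,P,.058,(.3,.6,-.45,-.2),.01): print(o)
plan((.5564,.0374,.13,74),(.5564,.0374,.019,74))
E
```

```text
(array([0.5565, 0.0373]), 0.0322, 'flat dir deg', np.float64(29.0), 0.06, 0.0638)
(array([0.4565, 0.1389]), 0.0323, 'flat dir deg', np.float64(18.0), 0.0605, 0.0641)
at [0.5337 0.0148 0.128 ] phi 66.1 t 11.6
[ 0.0996  0.0386 -0.0065] [ 0.0001  0.0001 -0.044 ] rows 1.1
[0.0997 0.0384 0.3635] [ 0.0001  0.0001 -0.044 ] rows 2.7
```

Emit:
{"name": "send_rows", "arguments": {"targets": [{"tx":0.1,"ty":0.038,"tz":0,"ax":0,"ay":0,"az":-0.044},{"tx":0.1,"ty":0.038,"tz":0,"ax":0,"ay":0,"az":-0.044},{"tx":0.1,"ty":0.038,"tz":0,"ax":0,"ay":0,"az":-0.044},{"tx":0.1,"ty":0.038,"tz":0,"ax":0,"ay":0,"az":-0.044}]}}

```text
t: 11.97
ee_pos: [0.5556, 0.0351, 0.1277]
tool_rot: [0.0, 0.8, 0.6, -0.001]
wrist_force: [-0.2, -0.6, -0.2]
grip_width: 0.0779
grip_force: 0.0
```

```bash
python3 - <<'E'
from h import *
plan((.5564,.0374,.019,74))
E
```

```text
at [0.5556 0.0351 0.1277] phi 73.7 t 12.0
[0.0085 0.0006 0.3624] [-0.0002  0.0004 -0.0016] rows 2.6
```

Emit:
{"name": "send_rows", "arguments": {"targets": [{"tx":0.006,"ty":0,"tz":0.1,"ax":0,"ay":0,"az":0},{"tx":0.006,"ty":0,"tz":0.2,"ax":0,"ay":0,"az":0},{"tx":0.006,"ty":0,"tz":0.3,"ax":0,"ay":0,"az":0},{"tx":0.006,"ty":0,"tz":0.362,"ax":0,"ay":0,"az":0},{"tx":0.006,"ty":0,"tz":0.362,"ax":0,"ay":0,"az":0},{"tx":0.006,"ty":0,"tz":0.362,"ax":0,"ay":0,"az":0}]}}

```text
t: 12.47
ee_pos: [0.5558, 0.0374, 0.0189]
tool_rot: [-0.0, 0.8, 0.6, -0.001]
wrist_force: [0.1, -0.1, 0.9]
grip_width: 0.078
grip_force: 0.0
```

Emit:
{"name": "send_rows", "arguments": {"targets": [{"tx":0,"ty":0,"tz":0,"ax":0,"ay":0,"az":0},{"tx":0,"ty":0,"tz":0,"ax":0,"ay":0,"az":0},{"tx":0,"ty":0,"tz":0,"ax":0,"ay":0,"az":0},{"tx":0,"ty":0,"tz":0,"ax":0,"ay":0,"az":0},{"tx":0,"ty":0,"tz":-0.05,"ax":0,"ay":0,"az":0},{"tx":0,"ty":0,"tz":-0.12,"ax":0,"ay":0,"az":0},{"tx":0,"ty":0,"tz":-0.2,"ax":0,"ay":0,"az":0},{"tx":0,"ty":0,"tz":-0.3,"ax":0,"ay":0,"az":0},{"tx":0,"ty":0,"tz":-0.4,"ax":0,"ay":0,"az":0},{"tx":0,"ty":0,"tz":-0.4,"ax":0,"ay":0,"az":0}], "claw": 0, "force": 30}}

```text
t: 13.3
ee_pos: [0.5607, 0.0397, 0.1454]
tool_rot: [0.003, 0.799, 0.601, 0.004]
wrist_force: [1.1, -0.2, -0.2]
grip_width: 0.0598
grip_force: 30.0
```

```bash
python3 - <<'E'
from h import *
plan((.50,-.13,.14,40),(.456,-.2912,.14,12))
E
```

```text
at [0.5607 0.0397 0.1454] phi 73.9 t 13.3
[-0.5995 -0.038   0.0158] [ 0.0028 -0.002   0.1884] rows 4.7
[-1.1565 -0.03    0.014 ] [ 0.0023 -0.0027  0.344 ] rows 4.0
```

Held. Carrying it to the drawer's middle slot.

Emit:
{"name": "send_rows", "arguments": {"targets": [{"tx":-0.9,"ty":-0.03,"tz":0.015,"ax":0,"ay":0,"az":0.34},{"tx":-0.9,"ty":-0.03,"tz":0.015,"ax":0,"ay":0,"az":0.34},{"tx":-0.9,"ty":-0.03,"tz":0.015,"ax":0,"ay":0,"az":0.34},{"tx":-0.9,"ty":-0.03,"tz":0.015,"ax":0,"ay":0,"az":0.34},{"tx":-0.9,"ty":-0.03,"tz":0.015,"ax":0,"ay":0,"az":0.34},{"tx":-0.9,"ty":-0.03,"tz":0.015,"ax":0,"ay":0,"az":0.34},{"tx":-0.9,"ty":-0.03,"tz":0.015,"ax":0,"ay":0,"az":0.34},{"tx":-0.9,"ty":-0.03,"tz":0.015,"ax":0,"ay":0,"az":0.34},{"tx":-0.9,"ty":-0.03,"tz":0.015,"ax":0,"ay":0,"az":0.34},{"tx":-0.9,"ty":-0.03,"tz":0.015,"ax":0,"ay":0,"az":0.34}]}}

```text
t: 14.13
ee_pos: [0.4728, -0.2186, 0.1346]
tool_rot: [0.0, 0.994, 0.109, -0.0]
wrist_force: [0.3, 0.1, -1.0]
grip_width: 0.06
grip_force: 30.0
```

```bash
python3 - <<'E'
from h import *
z=np.load('t3.npz'); im,d=z['im'],z['d']; P={k:z[k] for k in('fx','fy','cx','cy','pose')}
cv2.imwrite('pics/t3.png',cv2.resize(im[160:270,240:460],None,fx=3,fy=3))
print(arm.sense()['grip_width'])
plan((.456,-.2912,.14,12),(.456,-.2912,.002,12))
E
```

```text
0.05999612037880635
at [ 0.4728 -0.2186  0.1346] phi 12.5 t 14.1
[-0.1073  0.2242 -0.0179] [0.0001 0.0001 0.003 ] rows 1.8
[-0.1071  0.2241  0.4421] [0.0001 0.0001 0.003 ] rows 3.3
```

View pics/t3.png

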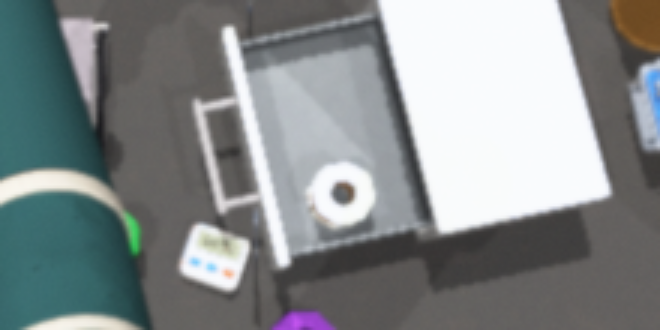

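The first bobbin stands in the drawer at crop (342,193), with room above it towards crop y≈45. Computing the slot positions.

```bash
python3 - <<'E'
from h import *
z=np.load('t3.npz'); P={k:z[k] for k in('fx','fy','cx','cy','pose')}
o=np.array([-.208,.978]); y=np.array([.978,.208]); C=np.array([.454,-.301])
f=lambda x,v:((x+.5)/3-.5+240,(v+.5)/3-.5+160)
for n,p,h in[('bob',(343,193),.058),('lowwall',(345,240),.049),('lowwall',(400,226),.049),('upwall',(260,48),.049),('upwall',(360,22),.049),('panel in low',(290,255),.084),('panel in up',(240,40),.084)]:
    r=ray(P,*f(*p),h)[:2]; print(n,np.round(r,3),'dx',round(float(-(r-C)@o),3),'dy',round(float((r-C)@y),3))
E
```

```text
bob [ 0.388 -0.31 ] dx -0.005 dy -0.066
lowwall [ 0.342 -0.312] dx -0.013 dy -0.112
lowwall [ 0.355 -0.368] dx 0.045 dy -0.11
upwall [ 0.541 -0.231] dx -0.051 dy 0.099
upwall [ 0.567 -0.335] dx 0.057 dy 0.104
panel in low [ 0.325 -0.252] dx -0.075 dy -0.116
panel in up [ 0.541 -0.207] dx -0.074 dy 0.104
```

Emit:
{"name": "send_rows", "arguments": {"targets": [{"tx":-0.113,"ty":0.224,"tz":0,"ax":0,"ay":0,"az":0.003},{"tx":-0.113,"ty":0.224,"tz":0,"ax":0,"ay":0,"az":0.003},{"tx":-0.113,"ty":0.224,"tz":0,"ax":0,"ay":0,"az":0.003},{"tx":-0.113,"ty":0.224,"tz":0.1,"ax":0,"ay":0,"az":0.003},{"tx":-0.113,"ty":0.224,"tz":0.2,"ax":0,"ay":0,"az":0.003},{"tx":-0.113,"ty":0.224,"tz":0.3,"ax":0,"ay":0,"az":0.003},{"tx":-0.113,"ty":0.224,"tz":0.36,"ax":0,"ay":0,"az":0.003},{"tx":-0.113,"ty":0.224,"tz":0.4,"ax":0,"ay":0,"az":0.003},{"tx":-0.113,"ty":0.224,"tz":0.4,"ax":0,"ay":0,"az":0.003},{"tx":-0.113,"ty":0.224,"tz":0.4,"ax":0,"ay":0,"az":0.003}]}}

```text
t: 14.97
ee_pos: [0.4552, -0.2908, 0.0148]
tool_rot: [-0.0, 0.994, 0.107, -0.0]
wrist_force: [-0.5, -0.5, -0.1]
grip_width: 0.0599
grip_force: 30.0
```

```bash
python3 - <<'E'
from h import *
print(arm.sense()['grip_width'])
plan((.454,-.2908,.001,12))
E
```

```text
0.05994099406054484
at [ 0.4552 -0.2908  0.0148] phi 12.2 t 15.0
[-0.0041 -0.0008  0.046 ] [-0.0001  0.0001  0.0014] rows 0.3
```

Emit:
{"name": "send_rows", "arguments": {"targets": [{"tx":-0.004,"ty":0,"tz":0.02,"ax":0,"ay":0,"az":0},{"tx":-0.004,"ty":0,"tz":0.046,"ax":0,"ay":0,"az":0},{"tx":-0.004,"ty":0,"tz":0.046,"ax":0,"ay":0,"az":0},{"tx":-0.004,"ty":0,"tz":0.046,"ax":0,"ay":0,"az":0}]}}

```text
t: 15.3
ee_pos: [0.454, -0.2914, 0.0012]
tool_rot: [0.0, 0.994, 0.106, 0.0]
wrist_force: [0.2, -0.5, -1.5]
grip_width: 0.0597
grip_force: 30.0
```

Emit:
{"name": "send_rows", "arguments": {"targets": [{"tx":0,"ty":0,"tz":0,"ax":0,"ay":0,"az":0},{"tx":0,"ty":0,"tz":0,"ax":0,"ay":0,"az":0},{"tx":0,"ty":0,"tz":0,"ax":0,"ay":0,"az":0},{"tx":0,"ty":0,"tz":-0.1,"ax":0,"ay":0,"az":0},{"tx":0,"ty":0,"tz":-0.2,"ax":0,"ay":0,"az":0},{"tx":0,"ty":0,"tz":-0.3,"ax":0,"ay":0,"az":0},{"tx":0,"ty":0,"tz":-0.45,"ax":0,"ay":0,"az":0},{"tx":0,"ty":0,"tz":-0.45,"ax":0,"ay":0,"az":0},{"tx":0,"ty":0,"tz":-0.45,"ax":0,"ay":0,"az":0}], "claw": 82}}

```text
t: 16.05
ee_pos: [0.4558, -0.2926, 0.1392]
tool_rot: [0.002, 0.994, 0.106, 0.003]
wrist_force: [1.0, 0.7, -0.8]
grip_width: 0.0751
grip_force: 0.0
```

```bash
python3 - <<'E'
from h import *
plan((.455,-.03,.14,80),(.4565,.139,.14,108))
E
```

```text
at [ 0.4558 -0.2926  0.1392] phi 12.2 t 16.1
[ 0.1819 -0.8561 -0.006 ] [ 0.0022 -0.0004 -0.3769] rows 9.5
[ 0.3055 -1.4057 -0.0081] [ 2.400e-03  2.000e-04 -5.324e-01] rows 4.1
```

Emit:
{"name": "send_rows", "arguments": {"targets": [{"tx":0.2,"ty":-0.95,"tz":0,"ax":0,"ay":0,"az":-0.282},{"tx":0.2,"ty":-0.95,"tz":0,"ax":0,"ay":0,"az":-0.282},{"tx":0.2,"ty":-0.95,"tz":0,"ax":0,"ay":0,"az":-0.282},{"tx":0.2,"ty":-0.95,"tz":0,"ax":0,"ay":0,"az":-0.282},{"tx":0.2,"ty":-0.95,"tz":0,"ax":0,"ay":0,"az":-0.282},{"tx":0.2,"ty":-0.95,"tz":0,"ax":0,"ay":0,"az":-0.282},{"tx":0.2,"ty":-0.95,"tz":0,"ax":0,"ay":0,"az":-0.282},{"tx":0.2,"ty":-0.95,"tz":0,"ax":0,"ay":0,"az":-0.282},{"tx":0.2,"ty":-0.95,"tz":0,"ax":0,"ay":0,"az":-0.282},{"tx":0.2,"ty":-0.95,"tz":0,"ax":0,"ay":0,"az":-0.282}], "claw": 85}}

```text
t: 16.88
ee_pos: [0.4517, -0.0007, 0.135]
tool_rot: [-0.0, 0.853, 0.521, -0.001]
wrist_force: [-0.1, -0.7, 0.0]
grip_width: 0.0785
grip_force: 0.0
```

```bash
python3 - <<'E'
from h import *
im,d,P=snap('top'); np.savez('t4.npz',im=im,d=d,**P); cv2.imwrite('pics/t4.png',cv2.resize(im[150:270,130:450],None,fx=2.5,fy=2.5))
im,d,P=snap('wrist'); np.savez('w8.npz',im=im,d=d,**P); cv2.imwrite('pics/w8.png',im)
for o in flanges(im,d,P,.078,(.35,.65,-.05,.3)): print(o)
plan((.4565,.139,.13,63))
E
```

```text
(array([0.4563, 0.1391]), 0.0323, 'flat dir deg', np.float64(18.0), 0.06, 0.0641)
at [ 0.452  -0.0017  0.1353] phi 62.7 t 17.0
[ 0.4237 -0.2015  0.0175] [-0.0003  0.0003 -0.0015] rows 3.4
```

View pics/w8.png

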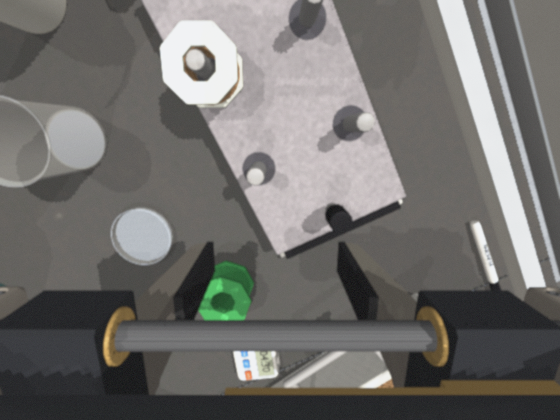

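View pics/t4.png

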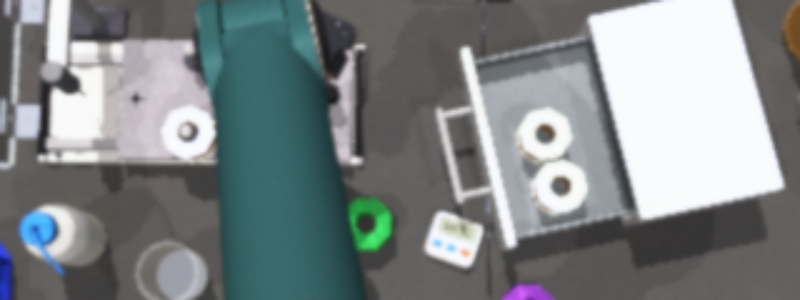

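The wrist view shows one bobbin left on the shuttle at (203,65), with three bare spindles. The top crop shows two bobbins standing side by side in the drawer at (545,133) and (560,187). Picking the last one.

Emit:
{"name": "send_rows", "arguments": {"targets": [{"tx":0.424,"ty":-0.201,"tz":0.02,"ax":0,"ay":0,"az":0},{"tx":0.424,"ty":-0.201,"tz":0.02,"ax":0,"ay":0,"az":0},{"tx":0.424,"ty":-0.201,"tz":0.02,"ax":0,"ay":0,"az":0},{"tx":0.424,"ty":-0.201,"tz":0.02,"ax":0,"ay":0,"az":0},{"tx":0.424,"ty":-0.201,"tz":0.02,"ax":0,"ay":0,"az":0},{"tx":0.424,"ty":-0.201,"tz":0.02,"ax":0,"ay":0,"az":0}]}}

```text
t: 17.48
ee_pos: [0.4566, 0.1398, 0.1295]
tool_rot: [-0.0, 0.853, 0.522, -0.001]
wrist_force: [0.9, 0.3, 0.5]
grip_width: 0.0778
grip_force: 0.0
```

```bash
python3 - <<'E'
from h import *
im,d,P=snap('wrist'); np.savez('w9.npz',im=im,d=d,**P); cv2.imwrite('pics/w9.png',im)
plan((.4565,.139,.019,63))
E
```

```text
at [0.4567 0.1387 0.1295] phi 62.8 t 17.5
[ 0.0011 -0.0009  0.3683] [-0.0001  0.0005 -0.0012] rows 2.6
```

Emit:
{"name": "send_rows", "arguments": {"targets": [{"tx":0,"ty":0,"tz":0.1,"ax":0,"ay":0,"az":0},{"tx":0,"ty":0,"tz":0.2,"ax":0,"ay":0,"az":0},{"tx":0,"ty":0,"tz":0.3,"ax":0,"ay":0,"az":0},{"tx":0,"ty":0,"tz":0.368,"ax":0,"ay":0,"az":0},{"tx":0,"ty":0,"tz":0.368,"ax":0,"ay":0,"az":0},{"tx":0,"ty":0,"tz":0.368,"ax":0,"ay":0,"az":0}]}}

```text
t: 18.03
ee_pos: [0.4562, 0.1384, 0.019]
tool_rot: [-0.0, 0.854, 0.521, -0.001]
wrist_force: [-0.1, -0.2, 0.3]
grip_width: 0.0783
grip_force: 0.0
```

Emit:
{"name": "send_rows", "arguments": {"targets": [{"tx":0,"ty":0,"tz":0,"ax":0,"ay":0,"az":0},{"tx":0,"ty":0,"tz":0,"ax":0,"ay":0,"az":0},{"tx":0,"ty":0,"tz":0,"ax":0,"ay":0,"az":0},{"tx":0,"ty":0,"tz":0,"ax":0,"ay":0,"az":0},{"tx":0,"ty":0,"tz":-0.05,"ax":0,"ay":0,"az":0},{"tx":0,"ty":0,"tz":-0.12,"ax":0,"ay":0,"az":0},{"tx":0,"ty":0,"tz":-0.2,"ax":0,"ay":0,"az":0},{"tx":0,"ty":0,"tz":-0.3,"ax":0,"ay":0,"az":0},{"tx":0,"ty":0,"tz":-0.4,"ax":0,"ay":0,"az":0},{"tx":0,"ty":0,"tz":-0.4,"ax":0,"ay":0,"az":0}], "claw": 0, "force": 30}}

```text
t: 18.87
ee_pos: [0.4601, 0.1421, 0.1451]
tool_rot: [0.002, 0.853, 0.522, 0.005]
wrist_force: [0.5, 0.2, -1.9]
grip_width: 0.06
grip_force: 30.0
```

```bash
python3 - <<'E'
from h import *
z=np.load('t4.npz'); P={k:z[k] for k in('fx','fy','cx','cy','pose')}
o=np.array([-.208,.978]); y=np.array([.978,.208]); C=np.array([.454,-.301])
f=lambda x,v:((x+.5)/2.5-.5+130,(v+.5)/2.5-.5+150)
for n,p,h in[('bobA',(545,133),.058),('bobB',(561,187),.058),('mark',(136,98),.034)]:
    r=ray(P,*f(*p),h)[:2]; print(n,np.round(r,3),'dx',round(float(-(r-C)@o),3),'dy',round(float((r-C)@y),3))
plan((.50,-.05,.14,30),(.5146,-.2779,.14,12))
E
```

```text
bobA [ 0.453 -0.293] dx -0.008 dy 0.001
bobB [ 0.387 -0.31 ] dx -0.005 dy -0.068
mark [0.506 0.213] dx -0.492 dy 0.158
at [0.4601 0.1421 0.1451] phi 62.9 t 18.9
[-0.5099  0.4095  0.017 ] [ 0.0019 -0.0027  0.183 ] rows 4.7
[-1.1642  0.7984  0.016 ] [ 0.0015 -0.003   0.283 ] rows 5.5
```

Emit:
{"name": "send_rows", "arguments": {"targets": [{"tx":-0.95,"ty":0.65,"tz":0.016,"ax":0,"ay":0,"az":0.28},{"tx":-0.95,"ty":0.65,"tz":0.016,"ax":0,"ay":0,"az":0.28},{"tx":-0.95,"ty":0.65,"tz":0.016,"ax":0,"ay":0,"az":0.28},{"tx":-0.95,"ty":0.65,"tz":0.016,"ax":0,"ay":0,"az":0.28},{"tx":-0.95,"ty":0.65,"tz":0.016,"ax":0,"ay":0,"az":0.28},{"tx":-0.95,"ty":0.65,"tz":0.016,"ax":0,"ay":0,"az":0.28},{"tx":-0.95,"ty":0.65,"tz":0.016,"ax":0,"ay":0,"az":0.28},{"tx":-0.95,"ty":0.65,"tz":0.016,"ax":0,"ay":0,"az":0.28},{"tx":-0.95,"ty":0.65,"tz":0.016,"ax":0,"ay":0,"az":0.28},{"tx":-0.95,"ty":0.65,"tz":0.016,"ax":0,"ay":0,"az":0.28}]}}

```text
t: 19.7
ee_pos: [0.4998, -0.2065, 0.1343]
tool_rot: [0.001, 0.994, 0.106, -0.0]
wrist_force: [-0.4, 0.0, -1.0]
grip_width: 0.0598
grip_force: 30.0
```

```bash
python3 - <<'E'
from h import *
print(arm.sense()['grip_width'])
plan((.5165,-.2773,.14,12),(.5165,-.2773,.012,12))
E
```

```text
0.05981794657315662
at [ 0.4998 -0.2065  0.1343] phi 12.1 t 19.7
[ 0.0046  0.2426 -0.0187] [0.0005 0.0002 0.0008] rows 1.8
[0.0049 0.242  0.408 ] [0.0005 0.0002 0.0008] rows 3.1
```

Emit:
{"name": "send_rows", "arguments": {"targets": [{"tx":0.005,"ty":0.242,"tz":0,"ax":0,"ay":0,"az":0},{"tx":0.005,"ty":0.242,"tz":0,"ax":0,"ay":0,"az":0},{"tx":0.005,"ty":0.242,"tz":0,"ax":0,"ay":0,"az":0},{"tx":0.005,"ty":0.242,"tz":0,"ax":0,"ay":0,"az":0}]}}

```text
t: 20.03
ee_pos: [0.5175, -0.2722, 0.1342]
tool_rot: [-0.0, 0.994, 0.109, -0.0]
wrist_force: [-0.2, -0.1, -1.7]
grip_width: 0.0597
grip_force: 30.0
```

```bash
python3 - <<'E'
from h import *
im,d,P=snap('top'); X=pts(d,P)
m=(X[...,2]>.045)&(X[...,2]<.068)&(X[...,0]>.34)&(X[...,0]<.56)&(X[...,1]<-.23)&(X[...,1]>-.37)
o=np.array([-.208,.978]); y=np.array([.978,.208]); C=np.array([.454,-.301])
q=X[m][:,:2]-C; print(m.sum(), np.percentile(q@y,[1,50,99]), np.percentile(-q@o,[1,50,99]))
n,l,s,c=cv2.connectedComponentsWithStats(m.astype(np.uint8)); print([(int(s[i,4]),c[i].round(1).tolist()) for i in range(1,n) if s[i,4]>20])
cv2.imwrite('pics/t5.png',cv2.resize(im[150:270,290:450],None,fx=4,fy=4))
plan((.5165,-.2773,.012,12))
E
```

```text
Traceback (most recent call last):
IndexError: index -1 is out of bounds for axis 0 with size 0
```

```bash
python3 - <<'E'
from h import *
plan((.5165,-.2773,.03,12))
E
```

```text
at [ 0.5176 -0.2705  0.1343] phi 12.6 t 20.1
[-0.0084  0.0218  0.3476] [-0.0005  0.0002  0.0033] rows 2.5
```

Emit:
{"name": "send_rows", "arguments": {"targets": [{"tx":-0.005,"ty":0.015,"tz":0.06,"ax":0,"ay":0,"az":0},{"tx":-0.005,"ty":0.015,"tz":0.14,"ax":0,"ay":0,"az":0},{"tx":-0.005,"ty":0.015,"tz":0.22,"ax":0,"ay":0,"az":0},{"tx":-0.005,"ty":0.015,"tz":0.29,"ax":0,"ay":0,"az":0},{"tx":-0.005,"ty":0.015,"tz":0.34,"ax":0,"ay":0,"az":0},{"tx":-0.005,"ty":0.015,"tz":0.38,"ax":0,"ay":0,"az":0},{"tx":-0.005,"ty":0.015,"tz":0.4,"ax":0,"ay":0,"az":0},{"tx":-0.005,"ty":0.015,"tz":0.4,"ax":0,"ay":0,"az":0},{"tx":-0.005,"ty":0.015,"tz":0.4,"ax":0,"ay":0,"az":0}]}}

```text
t: 20.83
ee_pos: [0.5178, -0.2765, 0.0152]
tool_rot: [-0.0, 0.994, 0.11, 0.0]
wrist_force: [0.2, 0.9, -0.5]
grip_width: 0.0597
grip_force: 30.0
```

```bash
python3 - <<'E'
from h import *
plan((.5165,-.2773,.001,12))
E
```

```text
at [ 0.5178 -0.2765  0.0152] phi 12.6 t 20.8
[-0.0048  0.0018  0.0475] [ 0.     -0.0002  0.0033] rows 0.3
```

Emit:
{"name": "send_rows", "arguments": {"targets": [{"tx":-0.004,"ty":0,"tz":0.02,"ax":0,"ay":0,"az":0},{"tx":-0.004,"ty":0,"tz":0.046,"ax":0,"ay":0,"az":0},{"tx":-0.004,"ty":0,"tz":0.046,"ax":0,"ay":0,"az":0},{"tx":-0.004,"ty":0,"tz":0.046,"ax":0,"ay":0,"az":0}]}}

```text
t: 21.17
ee_pos: [0.5161, -0.2775, 0.0009]
tool_rot: [0.0, 0.994, 0.109, -0.0]
wrist_force: [-1.2, 0.1, -0.3]
grip_width: 0.0599
grip_force: 30.0
```

Emit:
{"name": "send_rows", "arguments": {"targets": [{"tx":0,"ty":0,"tz":0,"ax":0,"ay":0,"az":0},{"tx":0,"ty":0,"tz":0,"ax":0,"ay":0,"az":0},{"tx":0,"ty":0,"tz":0,"ax":0,"ay":0,"az":0},{"tx":0,"ty":0,"tz":-0.1,"ax":0,"ay":0,"az":0},{"tx":0,"ty":0,"tz":-0.2,"ax":0,"ay":0,"az":0},{"tx":0,"ty":0,"tz":-0.3,"ax":0,"ay":0,"az":0},{"tx":0,"ty":0,"tz":-0.45,"ax":0,"ay":0,"az":0},{"tx":0,"ty":0,"tz":-0.45,"ax":0,"ay":0,"az":0},{"tx":0,"ty":0,"tz":-0.45,"ax":0,"ay":0,"az":0}], "claw": 82}}

```text
t: 21.92
ee_pos: [0.5181, -0.2784, 0.1393]
tool_rot: [0.002, 0.994, 0.109, 0.003]
wrist_force: [0.4, -0.9, -0.1]
grip_width: 0.0754
grip_force: 0.0
```

```bash
python3 - <<'E'
from h import *
plan((.502,-.08,.13,70))
E
```

```text
at [ 0.5181 -0.2784  0.1393] phi 12.5 t 21.9
[ 0.0909 -0.6575  0.0285] [ 0.002  -0.0007 -0.3193] rows 8.0
```

Emit:
{"name": "send_rows", "arguments": {"targets": [{"tx":0.15,"ty":-0.85,"tz":-0.05,"ax":0,"ay":0,"az":-0.39},{"tx":0.15,"ty":-0.85,"tz":-0.05,"ax":0,"ay":0,"az":-0.39},{"tx":0.15,"ty":-0.85,"tz":-0.05,"ax":0,"ay":0,"az":-0.39},{"tx":0.15,"ty":-0.85,"tz":-0.05,"ax":0,"ay":0,"az":-0.39},{"tx":0.15,"ty":-0.85,"tz":-0.05,"ax":0,"ay":0,"az":-0.39},{"tx":0.15,"ty":-0.85,"tz":-0.05,"ax":0,"ay":0,"az":-0.39},{"tx":0.15,"ty":-0.85,"tz":-0.05,"ax":0,"ay":0,"az":-0.39},{"tx":0.15,"ty":-0.85,"tz":-0.05,"ax":0,"ay":0,"az":-0.39},{"tx":0.15,"ty":-0.85,"tz":-0.05,"ax":0,"ay":0,"az":-0.39},{"tx":0.15,"ty":-0.85,"tz":-0.05,"ax":0,"ay":0,"az":-0.39}], "claw": 45}}

```text
t: 22.75
ee_pos: [0.5036, -0.0181, 0.1495]
tool_rot: [-0.001, 0.748, 0.664, -0.001]
wrist_force: [-0.3, -1.2, -0.6]
grip_width: 0.0417
grip_force: 0.0
```

```bash
python3 - <<'E'
from h import *
plan((.506,.11,.15,90))
im,d,P=snap('top'); np.savez('t6.npz',im=im,d=d,**P)
X=pts(d,P); o=np.array([-.208,.978]); y=np.array([.978,.208]); C=np.array([.454,-.301])
m=(X[...,2]>.045)&(X[...,2]<.07)&(im.min(2)>140); A=X[...,:2]-C; m&=(abs(A@y)<.105)&(abs(A@o)<.07)
n,l,s,c=cv2.connectedComponentsWithStats(m.astype(np.uint8))
for i in range(1,n):
    if s[i,4]>20: q=A[l==i]; print(s[i],'dx',(-q@o).mean().round(3),'dy',(q@y).mean().round(3), np.percentile(q@y,[2,98]).round(3))
E
```

```text
at [ 0.5036 -0.0181  0.1495] phi 83.2 t 22.8
[ 0.425  -0.0429 -0.0014] [-0.0009 -0.0001 -0.038 ] rows 3.1
[333 174  26  40 531] dx -0.008 dy 0.031 [-0.026  0.09 ]
[344 214  21  21 277] dx -0.004 dy -0.066 [-0.094 -0.038]
```

All three bobbins are in the drawer, side by side. Tilting the wrist for a look at the mark and needle.

Emit:
{"name": "send_rows", "arguments": {"targets": [{"tx":0.39,"ty":-0.043,"tz":0,"ax":0,"ay":0.11,"az":-0.03},{"tx":0.39,"ty":-0.043,"tz":0,"ax":0,"ay":0.11,"az":-0.03},{"tx":0.39,"ty":-0.043,"tz":0,"ax":0,"ay":0.11,"az":-0.03},{"tx":0.39,"ty":-0.043,"tz":0,"ax":0,"ay":0.11,"az":-0.03},{"tx":0.39,"ty":-0.043,"tz":0,"ax":0,"ay":0.11,"az":-0.03},{"tx":0.39,"ty":-0.043,"tz":0,"ax":0,"ay":0.11,"az":-0.03},{"tx":0.39,"ty":-0.043,"tz":0,"ax":0,"ay":0.11,"az":-0.03}]}}

```text
t: 23.38
ee_pos: [0.507, 0.098, 0.1508]
tool_rot: [-0.113, 0.708, 0.685, 0.128]
wrist_force: [-0.3, 0.8, 1.0]
grip_width: 0.0416
grip_force: 0.0
```

```bash
python3 - <<'E'
from h import *
im,d,P=snap('wrist'); np.savez('w10.npz',im=im,d=d,**P)
T=np.linalg.inv(P['pose'])
c=T@np.array([.508,.26,.048,1]); u=c[0]/c[2]*P['fx']+P['cx']; v=c[1]/c[2]*P['fy']+P['cy']; print(u,v)
u0,v0=int(max(0,min(u-75,410))),int(max(0,min(v-75,270))); print('crop',u0,v0)
cv2.imwrite('pics/w10.png',cv2.resize(im[v0:v0+150,u0:u0+150],None,fx=4,fy=4,interpolation=cv2.INTER_CUBIC))
E
```

```text
269.50163567206897 91.12014961266256
crop 194 16
```

View pics/w10.png

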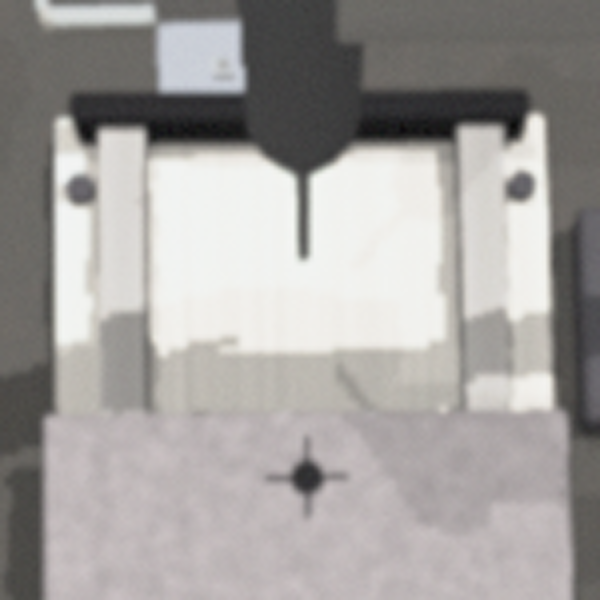

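The needle tip is at crop (303,258) and the mark at crop (307,478), i.e. image (269.4,80.1) and (270.4,135.1). Casting rays onto their two heights.

```bash
python3 - <<'E'
from h import *
z=np.load('w10.npz'); P={k:z[k] for k in('fx','fy','cx','cy','pose')}
f=lambda x,v:((x+.5)/4-.5+194,(v+.5)/4-.5+16)
t=ray(P,*f(303,259),.048); m=ray(P,*f(307,478),.034); print(t,m,t-m, (t-m)[:2]@[.042,.999])
# knob expected = mark -247*ydir
print('knob',m[:2]-.247*np.array([.042,.999]))
k=np.load('w5.npz')
plan((.5018,-.06,.15,30))
E
```

```text
[0.50827619 0.27238122 0.048     ] [0.50740288 0.2146214  0.034     ] [0.00087331 0.05775982 0.014     ] 0.05773873581003693
knob [ 0.49702888 -0.0321316 ]
at [0.507  0.0982 0.151 ] phi 88.3 t 23.4
[-0.4981  0.0012 -0.1743] [-0.0505 -0.1023  0.3196] rows 8.1
```

```bash
python3 - <<'E'
from h import *
plan((.5005,-.031,.10,87.6))
E
```

```text
at [0.507  0.0982 0.151 ] phi 88.3 t 23.4
[-0.4633 -0.0092  0.015 ] [ 0.0048 -0.1092  0.0029] rows 3.3
```

Emit:
{"name": "send_rows", "arguments": {"targets": [{"tx":-0.463,"ty":-0.009,"tz":0.015,"ax":0.005,"ay":-0.109,"az":0.003},{"tx":-0.463,"ty":-0.009,"tz":0.015,"ax":0.005,"ay":-0.109,"az":0.003},{"tx":-0.463,"ty":-0.009,"tz":0.015,"ax":0.005,"ay":-0.109,"az":0.003},{"tx":-0.463,"ty":-0.009,"tz":0.015,"ax":0.005,"ay":-0.109,"az":0.003},{"tx":-0.463,"ty":-0.009,"tz":0.015,"ax":0.005,"ay":-0.109,"az":0.003},{"tx":-0.463,"ty":-0.009,"tz":0.015,"ax":0.005,"ay":-0.109,"az":0.003},{"tx":-0.463,"ty":-0.009,"tz":0.015,"ax":0.005,"ay":-0.109,"az":0.003}]}}

```text
t: 24.02
ee_pos: [0.5009, -0.0293, 0.1004]
tool_rot: [-0.002, 0.722, 0.692, 0.002]
wrist_force: [-0.5, -0.2, -0.1]
grip_width: 0.0416
grip_force: 0.0
```

```bash
python3 - <<'E'
from h import *
plan((.5005,-.031,.025,87.6))
E
```

```text
at [ 0.5009 -0.0293  0.1004] phi 87.6 t 24.0
[-0.0069 -0.0011  0.2512] [ 0.     -0.0015  0.0001] rows 1.8
```

Emit:
{"name": "send_rows", "arguments": {"targets": [{"tx":-0.006,"ty":0,"tz":0.08,"ax":0,"ay":0,"az":0},{"tx":-0.006,"ty":0,"tz":0.16,"ax":0,"ay":0,"az":0},{"tx":-0.006,"ty":0,"tz":0.25,"ax":0,"ay":0,"az":0},{"tx":-0.006,"ty":0,"tz":0.25,"ax":0,"ay":0,"az":0},{"tx":-0.006,"ty":0,"tz":0.25,"ax":0,"ay":0,"az":0}]}}

```text
t: 24.43
ee_pos: [0.4997, -0.0309, 0.0245]
tool_rot: [-0.002, 0.721, 0.693, 0.001]
wrist_force: [-0.1, -0.3, 0.3]
grip_width: 0.0414
grip_force: 0.0
```

Emit:
{"name": "send_rows", "arguments": {"targets": [{"tx":0,"ty":0,"tz":0,"ax":0,"ay":0,"az":0},{"tx":0,"ty":0,"tz":0,"ax":0,"ay":0,"az":0},{"tx":0,"ty":0,"tz":0,"ax":0,"ay":0,"az":0},{"tx":0,"ty":0,"tz":0,"ax":0,"ay":0,"az":0},{"tx":0,"ty":0,"tz":0,"ax":0,"ay":0,"az":0}], "claw": 0, "force": 40}}

```text
t: 24.85
ee_pos: [0.5031, -0.0317, 0.0264]
tool_rot: [0.001, 0.722, 0.692, 0.003]
wrist_force: [5.7, -0.8, 3.3]
grip_width: 0.021
grip_force: 40.0
```

Emit:
{"name": "send_rows", "arguments": {"targets": [{"tx":0.02,"ty":0,"tz":0,"ax":0,"ay":0,"az":0},{"tx":0.05,"ty":0,"tz":0,"ax":0,"ay":0,"az":0},{"tx":0.08,"ty":0,"tz":0,"ax":0,"ay":0,"az":0},{"tx":0.11,"ty":0,"tz":0,"ax":0,"ay":0,"az":0},{"tx":0.14,"ty":0,"tz":0,"ax":0,"ay":0,"az":0},{"tx":0.165,"ty":0,"tz":0,"ax":0,"ay":0,"az":0},{"tx":0.185,"ty":0,"tz":0,"ax":0,"ay":0,"az":0},{"tx":0.193,"ty":0,"tz":0,"ax":0,"ay":0,"az":0},{"tx":0.193,"ty":0,"tz":0,"ax":0,"ay":0,"az":0},{"tx":0.193,"ty":0,"tz":0,"ax":0,"ay":0,"az":0}]}}

```text
t: 25.68
ee_pos: [0.5041, 0.0266, 0.0264]
tool_rot: [-0.0, 0.721, 0.693, 0.002]
wrist_force: [1.8, -0.3, 8.0]
grip_width: 0.0207
grip_force: 40.0
```

Emit:
{"name": "send_rows", "arguments": {"targets": [{"tx":0,"ty":0,"tz":0,"ax":0,"ay":0,"az":0},{"tx":0,"ty":0,"tz":0,"ax":0,"ay":0,"az":0},{"tx":0,"ty":0,"tz":0,"ax":0,"ay":0,"az":0}]}}

```text
t: 25.93
ee_pos: [0.504, 0.0265, 0.0264]
tool_rot: [-0.0, 0.721, 0.693, 0.002]
wrist_force: [1.6, 0.4, 6.6]
grip_width: 0.0211
grip_force: 40.0
```

The carriage moved 58 mm. Releasing and looking again.

Emit:
{"name": "send_rows", "arguments": {"targets": [{"tx":0,"ty":0,"tz":0,"ax":0,"ay":0,"az":0},{"tx":0,"ty":0,"tz":0,"ax":0,"ay":0,"az":0},{"tx":0,"ty":0,"tz":0,"ax":0,"ay":0,"az":0},{"tx":0,"ty":0,"tz":-0.1,"ax":0,"ay":0,"az":0},{"tx":0,"ty":0,"tz":-0.2,"ax":0,"ay":0,"az":0},{"tx":0.24,"ty":0,"tz":-0.42,"ax":0,"ay":0.11,"az":0},{"tx":0.24,"ty":0,"tz":-0.42,"ax":0,"ay":0.11,"az":0},{"tx":0.24,"ty":0,"tz":-0.42,"ax":0,"ay":0.11,"az":0},{"tx":0.24,"ty":0,"tz":-0.42,"ax":0,"ay":0.11,"az":0},{"tx":0.24,"ty":0,"tz":-0.42,"ax":0,"ay":0.11,"az":0}], "claw": 45}}

```text
t: 26.77
ee_pos: [0.5051, 0.0956, 0.1501]
tool_rot: [-0.12, 0.712, 0.681, 0.123]
wrist_force: [0.5, 0.2, -0.2]
grip_width: 0.0413
grip_force: 0.0
```

```bash
python3 - <<'E'
from h import *
im,d,P=snap('wrist'); np.savez('w11.npz',im=im,d=d,**P)
T=np.linalg.inv(P['pose']); s=arm.sense(); print(s['ee_pos'])
def pr(x,y,z):
    c=T@np.array([x,y,z,1]); return c[0]/c[2]*P['fx']+P['cx'],c[1]/c[2]*P['fy']+P['cy']
print(pr(.5083,.2724,.048),pr(.5083,.2724,.034))
u,v=pr(.5083,.2724,.034); u0,v0=int(u-37),int(max(0,v-50)); print('crop',u0,v0)
cv2.imwrite('pics/w11.png',cv2.resize(im[v0:v0+75,u0:u0+75],None,fx=8,fy=8,interpolation=cv2.INTER_CUBIC))
E
```

```text
[0.50471118 0.09664004 0.14989927]
(np.float64(271.3553875446806), np.float64(78.50388501037645)) (np.float64(271.5680539765873), np.float64(84.82254866952448))
crop 234 34
```

View pics/w11.png

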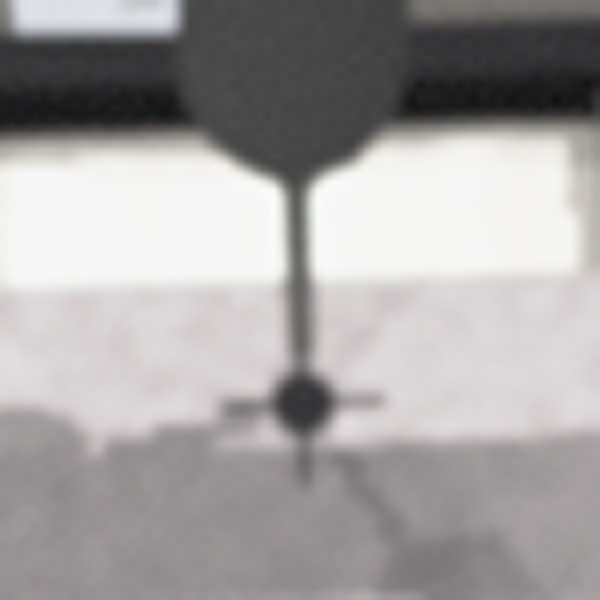

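The mark at crop (302,402) sits directly below the needle. It projects within 1 px (about 1 mm) of where a spot exactly under the tip would be. Now to close the drawer.

```bash
python3 - <<'E'
from h import *
z=np.load('t6.npz'); plan((.43,-.16,.16,30),(.426,-.1755,.11,12))
E
```

```text
at [0.5047 0.0966 0.1499] phi 87.5 t 26.8
[-0.8029 -0.2127 -0.3242] [-0.0562 -0.1     0.3164] rows 8.0
[-0.9085 -0.2233 -0.185 ] [-0.0734 -0.0928  0.4152] rows 2.5
```

Emit:
{"name": "send_rows", "arguments": {"targets": [{"tx":-0.803,"ty":-0.213,"tz":-0.324,"ax":-0.056,"ay":-0.1,"az":0.316},{"tx":-0.803,"ty":-0.213,"tz":-0.324,"ax":-0.056,"ay":-0.1,"az":0.316},{"tx":-0.803,"ty":-0.213,"tz":-0.324,"ax":-0.056,"ay":-0.1,"az":0.316},{"tx":-0.803,"ty":-0.213,"tz":-0.324,"ax":-0.056,"ay":-0.1,"az":0.316},{"tx":-0.803,"ty":-0.213,"tz":-0.324,"ax":-0.056,"ay":-0.1,"az":0.316},{"tx":-0.803,"ty":-0.213,"tz":-0.324,"ax":-0.056,"ay":-0.1,"az":0.316},{"tx":-0.803,"ty":-0.213,"tz":-0.324,"ax":-0.056,"ay":-0.1,"az":0.316},{"tx":-0.803,"ty":-0.213,"tz":-0.324,"ax":-0.056,"ay":-0.1,"az":0.316},{"tx":-0.803,"ty":-0.213,"tz":-0.324,"ax":-0.056,"ay":-0.1,"az":0.316},{"tx":-0.803,"ty":-0.213,"tz":-0.324,"ax":-0.056,"ay":-0.1,"az":0.316}], "claw": 25}}

```text
t: 27.65
ee_pos: [0.4312, -0.1572, 0.1597]
tool_rot: [-0.001, 0.965, 0.261, 0.0]
wrist_force: [-0.6, 0.5, -0.5]
grip_width: 0.0231
grip_force: 0.0
```

```bash
python3 - <<'E'
from h import *
plan((.426,-.1755,.11,12))
E
```

```text
at [ 0.4312 -0.1572  0.1597] phi 30.3 t 27.6
[-0.046   0.044   0.1656] [-0.0004 -0.0002  0.1017] rows 2.6
```

Emit:
{"name": "send_rows", "arguments": {"targets": [{"tx":-0.046,"ty":0.044,"tz":0.16,"ax":0,"ay":0,"az":0.102},{"tx":-0.046,"ty":0.044,"tz":0.16,"ax":0,"ay":0,"az":0.102},{"tx":-0.046,"ty":0.044,"tz":0.16,"ax":0,"ay":0,"az":0.102},{"tx":-0.046,"ty":0.044,"tz":0.16,"ax":0,"ay":0,"az":0.102},{"tx":-0.046,"ty":0.044,"tz":0.16,"ax":0,"ay":0,"az":0.102},{"tx":-0.046,"ty":0.044,"tz":0.16,"ax":0,"ay":0,"az":0.102}]}}

```text
t: 28.15
ee_pos: [0.4263, -0.1767, 0.1123]
tool_rot: [-0.001, 0.995, 0.105, 0.001]
wrist_force: [0.2, -0.2, -0.2]
grip_width: 0.023
grip_force: 0.0
```

```bash
python3 - <<'E'
from h import *
im,d,P=snap('wrist'); X=pts(d,P)
# bar points in view, line fit
o=np.array([-.208,.978]); y=np.array([.978,.208]); H=np.array([.426,-.175])
m=(X[...,2]>.064)&(X[...,2]<.08); A=X[...,:2]-H; m&=(abs(A@o)<.02)&(A@y<.04)&(A@y>.005)
print(m.sum(),'bar offset along o',np.percentile((A@o)[m],[5,50,95]))
plan((.426,-.1755,.0216,12))
E
```

```text
484 bar offset along o [-0.00456821  0.00040018  0.00468071]
at [ 0.4264 -0.1768  0.1125] phi 12.0 t 28.2
[-0.0013 -0.0041  0.303 ] [-0.0006 -0.001  -0.0001] rows 2.2
```

The bar is where expected. Descending and gripping.

Emit:
{"name": "send_rows", "arguments": {"targets": [{"tx":0,"ty":-0.004,"tz":0.08,"ax":0,"ay":0,"az":0},{"tx":0,"ty":-0.004,"tz":0.16,"ax":0,"ay":0,"az":0},{"tx":0,"ty":-0.004,"tz":0.24,"ax":0,"ay":0,"az":0},{"tx":0,"ty":-0.004,"tz":0.3,"ax":0,"ay":0,"az":0},{"tx":0,"ty":-0.004,"tz":0.3,"ax":0,"ay":0,"az":0},{"tx":0,"ty":-0.004,"tz":0.3,"ax":0,"ay":0,"az":0}]}}

```text
t: 28.7
ee_pos: [0.4257, -0.1754, 0.0221]
tool_rot: [-0.002, 0.995, 0.103, 0.001]
wrist_force: [-0.5, 0.2, 0.6]
grip_width: 0.023
grip_force: 0.0
```

Emit:
{"name": "send_rows", "arguments": {"targets": [{"tx":0,"ty":0,"tz":0,"ax":0,"ay":0,"az":0},{"tx":0,"ty":0,"tz":0,"ax":0,"ay":0,"az":0},{"tx":0,"ty":0,"tz":0,"ax":0,"ay":0,"az":0},{"tx":0,"ty":0,"tz":0,"ax":0,"ay":0,"az":0},{"tx":0,"ty":0,"tz":0,"ax":0,"ay":0,"az":0}], "claw": 0, "force": 30}}

```text
t: 29.12
ee_pos: [0.427, -0.176, 0.0234]
tool_rot: [-0.001, 0.995, 0.103, 0.002]
wrist_force: [-0.8, 1.3, 7.4]
grip_width: 0.009
grip_force: 30.0
```

Emit:
{"name": "send_rows", "arguments": {"targets": [{"tx":0,"ty":0.03,"tz":0,"ax":0,"ay":0,"az":0},{"tx":0,"ty":0.07,"tz":0,"ax":0,"ay":0,"az":0},{"tx":0,"ty":0.12,"tz":0,"ax":0,"ay":0,"az":0},{"tx":0,"ty":0.17,"tz":0,"ax":0,"ay":0,"az":0},{"tx":0,"ty":0.22,"tz":0,"ax":0,"ay":0,"az":0},{"tx":0,"ty":0.27,"tz":0,"ax":0,"ay":0,"az":0},{"tx":0,"ty":0.32,"tz":0,"ax":0,"ay":0,"az":0},{"tx":0,"ty":0.37,"tz":0,"ax":0,"ay":0,"az":0},{"tx":0,"ty":0.41,"tz":0,"ax":0,"ay":0,"az":0},{"tx":0,"ty":0.43,"tz":0,"ax":0,"ay":0,"az":0}]}}

```text
t: 29.95
ee_pos: [0.4543, -0.3044, 0.0235]
tool_rot: [0.0, 0.995, 0.102, 0.003]
wrist_force: [0.6, 2.3, 7.8]
grip_width: 0.0091
grip_force: 30.0
```

Emit:
{"name": "send_rows", "arguments": {"targets": [{"tx":0,"ty":0.01,"tz":0,"ax":0,"ay":0,"az":0},{"tx":0,"ty":0.02,"tz":0,"ax":0,"ay":0,"az":0},{"tx":0,"ty":0.02,"tz":0,"ax":0,"ay":0,"az":0},{"tx":0,"ty":0.02,"tz":0,"ax":0,"ay":0,"az":0}]}}

```text
t: 30.28
ee_pos: [0.4553, -0.3093, 0.0235]
tool_rot: [0.0, 0.995, 0.103, 0.003]
wrist_force: [1.9, -0.9, 5.4]
grip_width: 0.009
grip_force: 30.0
```

Back past the starting position; pushing on in small steps until it stops.

Emit:
{"name": "send_rows", "arguments": {"targets": [{"tx":0,"ty":0.01,"tz":0,"ax":0,"ay":0,"az":0},{"tx":0,"ty":0.02,"tz":0,"ax":0,"ay":0,"az":0},{"tx":0,"ty":0.02,"tz":0,"ax":0,"ay":0,"az":0},{"tx":0,"ty":0.02,"tz":0,"ax":0,"ay":0,"az":0}]}}

```text
t: 30.62
ee_pos: [0.4564, -0.3149, 0.0235]
tool_rot: [-0.0, 0.995, 0.103, 0.003]
wrist_force: [0.9, 0.1, 6.5]
grip_width: 0.0088
grip_force: 30.0
```

Emit:
{"name": "send_rows", "arguments": {"targets": [{"tx":0,"ty":0.01,"tz":0,"ax":0,"ay":0,"az":0},{"tx":0,"ty":0.015,"tz":0,"ax":0,"ay":0,"az":0},{"tx":0,"ty":0.015,"tz":0,"ax":0,"ay":0,"az":0},{"tx":0,"ty":0.015,"tz":0,"ax":0,"ay":0,"az":0}]}}

```text
t: 30.95
ee_pos: [0.4569, -0.3173, 0.0235]
tool_rot: [-0.001, 0.995, 0.103, 0.002]
wrist_force: [-0.5, 3.0, 9.2]
grip_width: 0.009
grip_force: 30.0
```

Emit:
{"name": "send_rows", "arguments": {"targets": [{"tx":0,"ty":0.01,"tz":0,"ax":0,"ay":0,"az":0},{"tx":0,"ty":0.015,"tz":0,"ax":0,"ay":0,"az":0},{"tx":0,"ty":0.015,"tz":0,"ax":0,"ay":0,"az":0},{"tx":0,"ty":0.015,"tz":0,"ax":0,"ay":0,"az":0}]}}

```text
t: 31.28
ee_pos: [0.4568, -0.3172, 0.0234]
tool_rot: [-0.004, 0.995, 0.104, 0.0]
wrist_force: [-3.9, 13.8, 18.0]
grip_width: 0.0088
grip_force: 30.0
```

The drawer is at its stop: no more motion, and the force has risen to 14 N. Easing off, releasing and retreating upward.

Emit:
{"name": "send_rows", "arguments": {"targets": [{"tx":0,"ty":-0.018,"tz":0,"ax":0,"ay":0,"az":0},{"tx":0,"ty":-0.018,"tz":0,"ax":0,"ay":0,"az":0}]}}

```text
t: 31.45
ee_pos: [0.4568, -0.3166, 0.0235]
tool_rot: [-0.001, 0.995, 0.103, 0.002]
wrist_force: [-0.1, 1.4, 7.4]
grip_width: 0.0087
grip_force: 30.0
```

Emit:
{"name": "send_rows", "arguments": {"targets": [{"tx":0,"ty":0,"tz":0,"ax":0,"ay":0,"az":0},{"tx":0,"ty":0,"tz":0,"ax":0,"ay":0,"az":0},{"tx":0,"ty":0,"tz":0,"ax":0,"ay":0,"az":0},{"tx":0,"ty":0,"tz":-0.08,"ax":0,"ay":0,"az":0},{"tx":0,"ty":0,"tz":-0.2,"ax":0,"ay":0,"az":0},{"tx":0,"ty":0,"tz":-0.33,"ax":0,"ay":0,"az":0},{"tx":0,"ty":0,"tz":-0.5,"ax":0,"ay":0,"az":0},{"tx":0,"ty":-0.35,"tz":-0.6,"ax":0,"ay":0,"az":0},{"tx":0,"ty":-0.35,"tz":-0.6,"ax":0,"ay":0,"az":0},{"tx":0,"ty":-0.35,"tz":-0.6,"ax":0,"ay":0,"az":0}], "claw": 25}}

```text
t: 32.28
ee_pos: [0.4332, -0.2127, 0.2035]
tool_rot: [-0.001, 0.995, 0.103, 0.002]
wrist_force: [0.7, -0.2, 0.0]
grip_width: 0.0228
grip_force: 0.0
```

```bash
python3 - <<'E'
from h import *
im,d,P=snap('wrist'); X=pts(d,P)
o=np.array([-.208,.978]); y=np.array([.978,.208]); H=np.array([.457,-.3173])
m=(X[...,2]>.064)&(X[...,2]<.08); A=X[...,:2]-H; m&=(abs(A@o)<.03)&(A@y<.045)&(A@y>.0)
print(arm.sense()['ee_pos'],m.sum(),'bar offset along o',np.percentile((A@o)[m],[5,50,95]) if m.any() else '')
im,d,P=snap('top'); X=pts(d,P); A=X[...,:2]-H
m=(X[...,2]>.06)&(X[...,2]<.082)&(abs(A@o)<.03)&(abs(A@y)<.045); print('top',m.sum(),np.percentile((A@o)[m],[5,50,95]) if m.any() else '')
m=(X[...,0]>.4)&(X[...,0]<.62)&(X[...,1]>-.05)&(X[...,1]<.2)&(im.min(2)>170)&(X[...,2]>.06); print('white on carriage',m.sum())
E
```

```text
[ 0.43354543 -0.20815274  0.20487553] 356 bar offset along o [-0.00375903  0.00121219  0.00462689]
top 13 [-0.00504839 -0.00267729  0.002668  ]
white on carriage 60
```

The drawer stayed shut and the arm is clear. Settling, then handing in.

Emit:
{"name": "send_rows", "arguments": {"targets": [{"tx":0,"ty":0,"tz":0,"ax":0,"ay":0,"az":0},{"tx":0,"ty":0,"tz":0,"ax":0,"ay":0,"az":0},{"tx":0,"ty":0,"tz":0,"ax":0,"ay":0,"az":0},{"tx":0,"ty":0,"tz":0,"ax":0,"ay":0,"az":0}]}}

```text
t: 32.72
ee_pos: [0.4333, -0.2161, 0.2013]
tool_rot: [-0.002, 0.995, 0.102, 0.001]
wrist_force: [0.7, 0.3, 1.6]
grip_width: 0.0227
grip_force: 0.0
```

```bash
python3 -c "
from workcell import arm
print(arm.sign_off())"
```

```text
the job is handed in; nothing more can be done
None
```

I handed the job in at about 33 s: all three bobbins present are side by side on the drawer floor, the drawer is pushed shut to its stop, and the mark measures about 1 mm from straight below the needle tip; no verdict came back.

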